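Lay out the guest washing set on a bathroom vanity

TASK

The counter has been wiped, so lay out the guest's washing set again, one piece after another: first the soap dish in the middle of the slate mat and in line with it, then the wooden rack into the dish, then the new big bar of soap flat along the middle of the rack, then the tumbler in the middle of the round cork coaster, and last the wooden cap on the tumbler, plug down in its mouth. Set the stoneware dish and tumbler down rather than dropping them, keep the tumbler upright, and leave the small worn bar of soap where it lies.

Things in the scene. Friction and masses are not known exactly. Their poses are not given: they have to be found in the camera images.
- mat: Slate mat, dark, flat rectangle 90 x 150 x 6 mm, fixed to the counter. Its origin is the centre of its underside, z up; x along the 90 mm side, y along the 150 mm side; its top is 6 mm above the origin.
- coaster: Round cork coaster, 100 mm across, 6 mm thick, fixed to the counter. Its origin is the centre of its underside, z up; its top is 6 mm above the origin.
- dish: Grey stoneware soap dish, a shallow open rectangular tray 62 x 124 x 18 mm, walls and floor 5 mm thick (inside 52 x 114 mm, 13 mm deep), about 260 g. Its origin is the centre of its underside, z up; x along the 62 mm side (take it across this), y along the 124 mm side. Same either way round. Stands on the counter.
- rack: Wooden soap rack, 42 x 100 mm and 30 mm high: five slats (8 mm thick) across two full-length runners that stand under them, slats up, about 70 g. Its origin is the centre of its underside, z up; x along the 42 mm side (take it across this, above the dish's rim height, i.e. by its upper 15 mm), y along the 100 mm side. Same either way round. Standing in the dish its underside is 5 mm above the dish's and its top 17 mm above the dish's rim.
- soap: The new, big bar of cream soap, 50 x 80 x 28 mm, rounded edges, about 110 g, lying flat. Its origin is the centre of its underside, z up; x along the 50 mm side (take it across this), y along the 80 mm side. Same either way round.
- worn_soap: A worn, small bar of the same cream soap, 34 x 56 x 12 mm; not to be used, leave it where it lies. Its origin is the centre of its underside, z up; x along the 34 mm side, y along the 56 mm side.
- tumbler: Grey stoneware tooth tumbler, straight round cup 62 mm across outside, 54 mm inside, 90 mm high, floor 6 mm thick, standing mouth up, about 200 g. Its origin is the centre of its underside, z up; the mouth is 90 mm above the origin.
- cap: Wooden cap of the tumbler, standing right way up: a plug 44 mm across and 8 mm high, on it a disc 68 mm across and 6 mm thick, on that a round knob 20 mm across and 20 mm high (34 mm in all), about 60 g. Its origin is the centre of the plug's underside, z up; take it by the knob (14 to 34 mm above the origin). On the tumbler its origin is 82 mm above the tumbler's.
Not all that is in view belongs to the job. Of the things that look like the dish, take the one that is farthest to the robot's right at the start. What is shaped like the soap but yellow is not meant.

How it is judged:
By the outcome, as a careful person would: the job done as asked, in the order asked, and still so for the second after the job is handed in, with the robot touching nothing.
It also fails if it takes over 136 s, if anything falls off the work surface, if the arm or the gripper's body presses on something with over 40 N, if the wrist force passes 120 N, or if a joint passes its speed limit or range.

ROBOT

A 6-joint arm with a two-finger parallel gripper is mounted at the origin on the work surface. World frame = base frame: x ahead of the robot, y to its left, z up, the work surface at z = 0. Lengths are in m, angles in degrees, forces in N, time in s.
With the tool pointing down it reaches from about 0.3 to 0.75 m from the base axis. Payload 8.5 kg.
Tool frame: the origin (TCP) lies on the mounting face of the last link; the fingertips stand 173 mm ahead of it and the grasp point (between the pads) lies 155 mm ahead of it (env.tips_ahead is the distance from the TCP to the fingertips, in m); z points along the fingers, x is the direction in which the jaws open and shut, and the axes are right-handed (so a half turn about z gives the same grasp; the last joint's range is limited). The gripper opens to 85 mm and grips with 20 to 120 N. Pads are 22 mm wide; open, the fingers measure 114 mm over their backs; the gripper's body (76 mm by 85 mm) begins 54 mm behind the grasp point. The pads swing forward as they close: fully open they stand 13 mm farther back than shut.
Start: joints at [51.549, 21.807, 74.336, -0, 83.858, -12.336], TCP at [0.242, 0.494, 0.405] pointing down, gripper open.
Joint ranges: [-178.18, 178.18], [-50.72, 133.34], [12.68, 142.11], [-81.47, 261.47], [9.98, 163.14], [-165.26, 165.26]. Speed limits (degrees/s): [136.94, 136.94, 180, 180, 180, 180].

INTERFACE

Orientations are given as a 3x3 rotation matrix whose columns are the frame's x, y, z axes.
In Python, from rig import env gives the robot as it stands. The module is installed in compiled form; this text tells all that it offers.
- The arm moves only by the tool step_arm, never from a script. Its argument "increments" is a list of rows, each an object of numbers: "x", "y", "z": the shift along the tool's x, y, z in cm; "wx", "wy", "wz": the turn, a rotation vector about the tool's x, y, z in rad; "gripper": the finger opening in cm, from 0 to 8.54. A call has 1 to 20 rows; each row shifts and turns the commanded pose from where the row before left it, along the tool's axes as they then stand; what a row does not reach is not made up. A row lasts 1/10 s, in which the tool goes at most 50 mm and 8.59 degrees, less where a joint would pass 70% of its speed; a pose out of reach is approached as far as the arm can. A call with a gripper value outside its range is refused whole. The fingers move at their own pace and stop on an object; "newtons" is the grip in N (left out, the last holds). Time passes only in rows, so rows that do not move let the fingers close. It gives the time, the measured TCP pose, the force and the opening at its end, in the units of the state.
- env.observe(): the state, without advancing time (a new reading comes with each control period).
- env.get_image(name): name is "scene" or "top" or "wrist"; returns a dict with "color" (384x512x3 uint8, blue, green, red), "camera_matrix" (3x3 intrinsics, pixels), "distortion" ([k1, k2, p1, p2, k3] as OpenCV has them; the pictures are not rectified), "rvec" (rotation vector, rad) and "tvec" (3), from world to camera coordinates, as OpenCV has them. Camera axes: x right, y down, z forward; pixel columns grow to the right and rows downward; lengths in m; the calibration is good to about 2 mm. A picture is of the moment at which its call begins. There is no depth.
- env.close_job(): hands the job in, once; it reports no verdict.
The state is a dict: "time_s": time; "q": joint angles; "qvel": joint speeds; "joint_efforts": joint torques, N m; "position": TCP position; "tool_rot": TCP orientation; "ft_force": force on the tool from outside, world axes, zero at the start; "wrist_torque": the same for the moment, N m; "grip_width": finger opening in m.
Only numpy, scipy, OpenCV 4.12 (cv2) and the standard library are available. Lean on these libraries where they do the work, as an engineer would, in place of code of your own. Each camera call takes 0.05 s, during which the arm holds its last target. There are 200 camera calls.

## Working session

There is one attempt and no reset: what is moved stays moved. The work goes in short steps, Python scripts to look and compute and a tool call to move; the robot and the scene stay as the last step left them, time stands still between calls to the robot, and variables do not carry over. Pictures are saved under pics/ and viewed, about 12 in all and at most 16, crops included, and the job is handed in when it is done.

Besides the shell and the picture viewer there is one more tool, called after "Emit:" as name(argument=value, ...) on one line, values as JSON. step_arm: Moves the arm, as the interface text tells. Its arguments: {"type":"object","properties":{"increments":{"type":"array"},"newtons":{"type":"number"}},"required":["increments"]}

```bash
mkdir -p pics; cat > h.py <<'E'
import cv2, numpy as np
from rig import env
def grab(n, f=None):
    im=env.get_image(n)
    if f: cv2.imwrite('pics/'+f, im['color'])
    return im
def ray(im,uv,z):
    uv=np.array(uv,float).reshape(-1,1,2)
    K=np.array(im['camera_matrix'],float);D=np.array(im['distortion'],float)
    n=cv2.undistortPoints(uv,K,D).reshape(-1,2)
    R=cv2.Rodrigues(np.array(im['rvec'],float))[0];t=np.array(im['tvec'],float).reshape(3)
    c=-R.T@t; d=np.c_[n,np.ones(len(n))]@R
    s=(z-c[2])/d[:,2]
    return c+d*s[:,None]
def proj(im,P):
    return cv2.projectPoints(np.array(P,float).reshape(-1,1,3),np.array(im['rvec'],float),np.array(im['tvec'],float),np.array(im['camera_matrix'],float),np.array(im['distortion'],float))[0].reshape(-1,2)
def campos(im):
    R=cv2.Rodrigues(np.array(im['rvec'],float))[0]; return -R.T@np.array(im['tvec'],float).reshape(3)
E
python3 - <<'E'
from h import *
a=grab('top');b=grab('scene')
cv2.imwrite('pics/a.png',cv2.resize(a['color'],(800,600),interpolation=cv2.INTER_CUBIC)); cv2.imwrite('pics/b.png',cv2.resize(b['color'],(800,600)))
print(campos(a),campos(b)); print(env.observe())
E
```

```text
[ 0.35865567 -0.01516188  1.0795464 ] [ 0.89258575 -0.61840785  0.53950314]
{'time_s': 0.1, 'q': array([ 5.15493866e+01,  2.18375027e+01,  7.43790022e+01,  2.58436649e-04,
        8.38578397e+01, -1.23366405e+01]), 'qvel': array([-0.07401957, -0.03431198, -0.09269515,  0.04549781,  0.03341058,
       -0.0172786 ]), 'joint_efforts': array([ 3.07344722e-03, -4.49212503e+01, -2.31657529e+01, -1.56250708e-04,
        3.62816943e-03,  1.56314343e-05]), 'position': array([0.24207159, 0.49382072, 0.40417817]), 'tool_rot': array([[ 4.40158084e-01,  8.97919932e-01, -8.10385333e-04],
       [ 8.97919404e-01, -4.40158740e-01, -1.01338651e-03],
       [-1.26663814e-03, -2.81610449e-04, -9.99999158e-01]]), 'ft_force': array([ 0.07299604,  0.13443424, -0.17222999]), 'wrist_torque': array([0.03524283, 0.01000705, 0.03885227]), 'grip_width': 0.08541342225595143}
```

View pics/a.png

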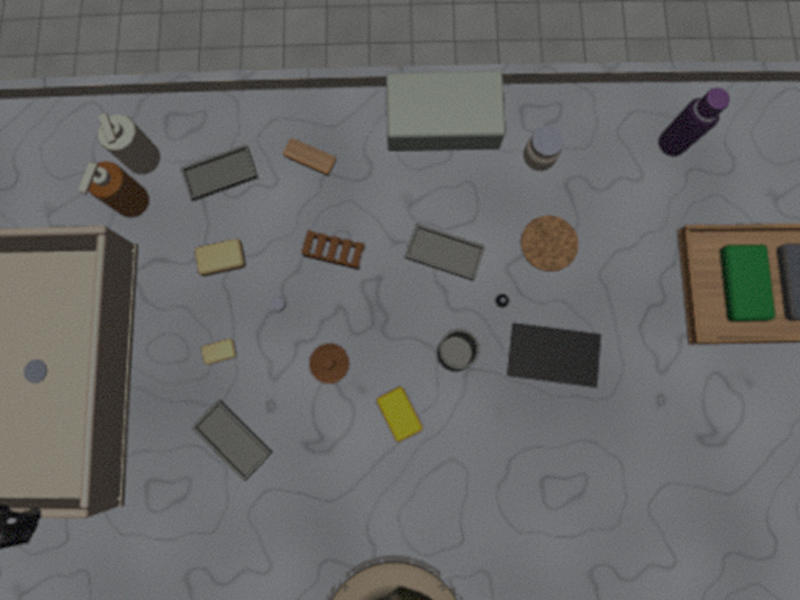

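View pics/b.png

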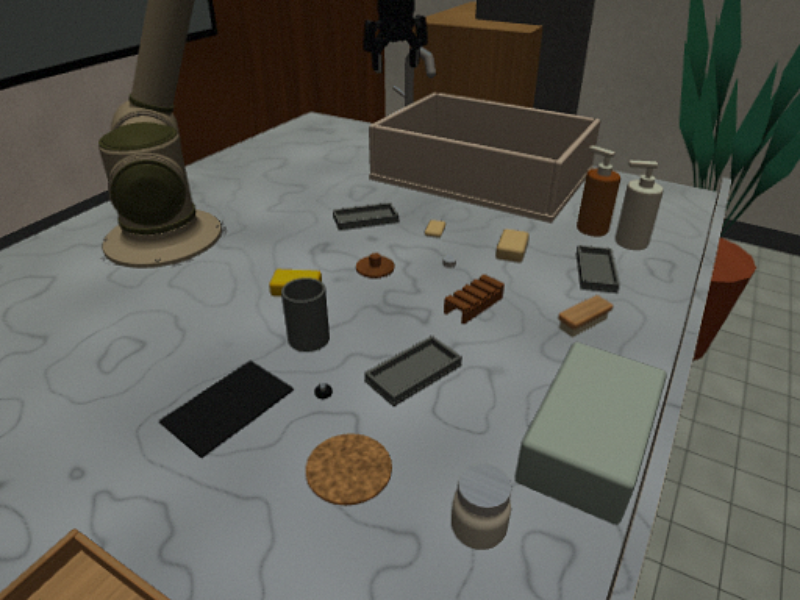

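```bash
cat >> h.py <<'E'
def seg(im,c,r,th=22,inv=None):
    """component near native pixel c: differing from the local background (median on the ROI border)"""
    x0,y0=max(0,int(c[0]-r)),max(0,int(c[1]-r)); S=8
    roi=im['color'][y0:int(c[1]+r),x0:int(c[0]+r)]
    big=cv2.resize(roi,None,fx=S,fy=S,interpolation=cv2.INTER_CUBIC)
    lab=cv2.GaussianBlur(cv2.cvtColor(big,cv2.COLOR_BGR2LAB),(0,0),S/2).astype(float)
    e=np.concatenate([lab[0],lab[-1],lab[:,0],lab[:,-1]]); bg=np.median(e,0)
    m=(np.linalg.norm(lab-bg,axis=2)>th).astype(np.uint8)
    cs=cv2.findContours(m,cv2.RETR_EXTERNAL,cv2.CHAIN_APPROX_NONE)[0]
    k=max(cs,key=lambda q:cv2.contourArea(q) if cv2.pointPolygonTest(q,((c[0]-x0)*S,(c[1]-y0)*S),True)>-6*S else 0)
    return (k.reshape(-1,2)+.5)/S-.5+[x0,y0]
def rect(im,k,z):
    """min-area rectangle in the world plane z: centre, (short,long), angle of LONG axis deg from world x"""
    P=ray(im,k,z)[:,:2]; (c,(w,h),a)=cv2.minAreaRect((P*1000).astype(np.float32))
    if w>h: w,h=h,w; 
    else: a+=90
    return np.round(c,1),np.round((w,h),1),round((a+90)%180-90,1)
E
python3 - <<'E'
from h import *
a=grab('top')
O=dict(mat=(553,355,70,.006),dish=(445,252,50,.018),rack=(333,250,45,.03),soap=(220,257,38,.02),worn=(218,351,30,.01),coaster=(549,243,42,.006),tumbler=(457,350,34,.09),cap=(330,362,36,.014),ball=(502,300,18,.01))
v=cv2.resize(a['color'],None,fx=1.5625,fy=1.5625,interpolation=cv2.INTER_CUBIC)
for n,(x,y,r,z) in O.items():
    k=seg(a,(x*.64,y*.64),r*.64)
    print(n,*rect(a,k,z))
    cv2.polylines(v,[((k+.5)*1.5625-.5).astype(int)],True,(0,0,255),1)
cv2.imwrite('pics/c.png',cv2.resize(v[180:420,180:630],(800,427)))
E
```

```text
mat [ 436.4 -272.1] [ 93.6 153.5] 81.8
dish [611.4 -94.2] [ 66.4 125. ] 69.9
rack [616.6  93.4] [ 49.6 104.6] 75.3
soap [612.2 290.8] [41.2 70.5] -78.2
worn [450.5 289. ] [26.8 49.2] -74.8
coaster [ 627.2 -275.4] [97.8 98.6] -28.6
tumbler [ 438.7 -104.5] [60.2 68. ] -37.6
cap [428.2 100.9] [67.3 67.6] 44.6
ball [ 528.3 -189.4] [25.2 25.3] -63.1
```

View pics/c.png

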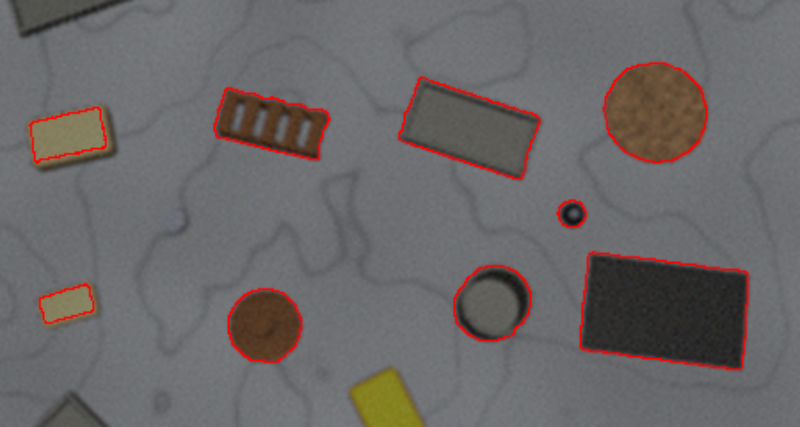

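```bash
cat >> h.py <<'E'
def plan(x,y,z,yaw):
    """turn to make first (rad, total), then shift (cm) in the turned tool axes"""
    s=env.observe(); R=s['tool_rot']; p=s['position']
    c=np.degrees(np.arctan2(R[1,0],R[0,0])); d=(yaw-c+90)%180-90
    a=np.radians(c+d); X=np.array([np.cos(a),np.sin(a)]); Y=np.array([X[1],-X[0]])
    e=np.array([x,y])-p[:2]
    print('wz %.4f  x %.2f y %.2f z %.2f | t %.1f yaw %.2f tilt %.4f %.4f'%(-np.radians(d),e@X*100,e@Y*100,(p[2]-z)*100,s['time_s'],c,R[0,2],R[1,2]), 'pos',np.round(p,4),'f',np.round(s['ft_force'],1),'w %.4f'%s['grip_width'],'tips %.4f'%env.tips_ahead)
E
python3 -c "
from h import *
plan(.611,-.094,.33,-20.1)"
```

```text
wz 1.4658  x 54.85 y 42.52 z 7.43 | t 0.1 yaw 63.88 tilt -0.0007 -0.0009 pos [0.2421 0.4938 0.4043] f [-0.1  0.4 -0.1] w 0.0855 tips 0.1734
```

Emit:
step_arm(increments=[{"wz":0.1333},{"wz":0.1333},{"wz":0.1333},{"wz":0.1333},{"wz":0.1333},{"wz":0.1333},{"wz":0.1333},{"wz":0.1333},{"wz":0.1333},{"wz":0.1333},{"wz":0.1328},{"x":3.43,"y":2.66,"z":0.46},{"x":3.43,"y":2.66,"z":0.46},{"x":3.43,"y":2.66,"z":0.46},{"x":3.43,"y":2.66,"z":0.46},{"x":3.43,"y":2.66,"z":0.46},{"x":3.43,"y":2.66,"z":0.46},{"x":3.43,"y":2.66,"z":0.46},{"x":3.43,"y":2.66,"z":0.46}])

```text
invalid input at $.increments[0]: expected keys x, y, z, wx, wy, wz, gripper
```

Emit:
step_arm(increments=[{"x":3.43,"y":2.66,"z":0.46},{"x":3.43,"y":2.66,"z":0.46},{"x":3.43,"y":2.66,"z":0.46},{"x":3.43,"y":2.66,"z":0.46},{"x":3.43,"y":2.66,"z":0.46},{"x":3.43,"y":2.66,"z":0.46},{"x":3.43,"y":2.66,"z":0.46},{"x":3.43,"y":2.66,"z":0.46},{},{}])

```text
invalid input at $.increments[0]: expected keys x, y, z, wx, wy, wz, gripper
```

```bash
python3 -c "
from h import *
plan(.611,-.094,.33,-20.1)
w=grab('wrist')
cv2.imwrite('pics/w1.png',w['color']); print(campos(w), proj(w,[[.611,-.094,.018]]))"
```

```text
wz 1.4658  x 54.85 y 42.52 z 7.43 | t 0.1 yaw 63.88 tilt -0.0007 -0.0009 pos [0.2421 0.4938 0.4043] f [-0.1  0.4 -0.1] w 0.0855 tips 0.1734
[0.16842734 0.52897862 0.37324923] [[ 64.19394815 465.39951084]]
```

View pics/w1.png

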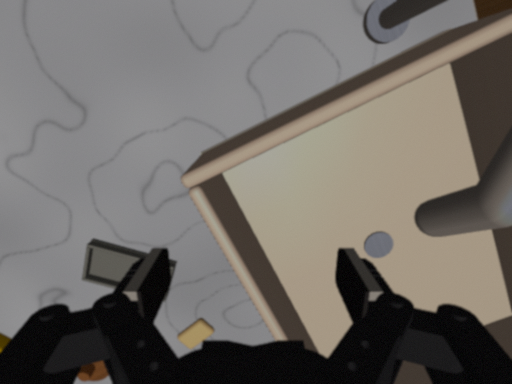

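Emit:
step_arm(increments=[{"x":0,"y":0,"z":0,"wx":0,"wy":0,"wz":0.1333,"gripper":8.54},{"x":0,"y":0,"z":0,"wx":0,"wy":0,"wz":0.1333,"gripper":8.54},{"x":0,"y":0,"z":0,"wx":0,"wy":0,"wz":0.1333,"gripper":8.54},{"x":0,"y":0,"z":0,"wx":0,"wy":0,"wz":0.1333,"gripper":8.54},{"x":0,"y":0,"z":0,"wx":0,"wy":0,"wz":0.1333,"gripper":8.54},{"x":0,"y":0,"z":0,"wx":0,"wy":0,"wz":0.1333,"gripper":8.54},{"x":0,"y":0,"z":0,"wx":0,"wy":0,"wz":0.1333,"gripper":8.54},{"x":0,"y":0,"z":0,"wx":0,"wy":0,"wz":0.1333,"gripper":8.54},{"x":0,"y":0,"z":0,"wx":0,"wy":0,"wz":0.1333,"gripper":8.54},{"x":0,"y":0,"z":0,"wx":0,"wy":0,"wz":0.1333,"gripper":8.54},{"x":0,"y":0,"z":0,"wx":0,"wy":0,"wz":0.1328,"gripper":8.54}])

```text
time_s: 1.3
position: [0.2421, 0.4938, 0.4045]
tool_rot: [[0.937, -0.349, -0.0], [-0.349, -0.937, -0.0], [-0.0, 0.0, -1.0]]
ft_force: [0.8, 0.6, 0.2]
grip_width: 0.0858
```

Emit:
step_arm(increments=[{"x":3.43,"y":2.66,"z":0.46,"wx":0,"wy":0,"wz":0,"gripper":8.54},{"x":3.43,"y":2.66,"z":0.46,"wx":0,"wy":0,"wz":0,"gripper":8.54},{"x":3.43,"y":2.66,"z":0.46,"wx":0,"wy":0,"wz":0,"gripper":8.54},{"x":3.43,"y":2.66,"z":0.46,"wx":0,"wy":0,"wz":0,"gripper":8.54},{"x":3.43,"y":2.66,"z":0.46,"wx":0,"wy":0,"wz":0,"gripper":8.54},{"x":3.43,"y":2.66,"z":0.46,"wx":0,"wy":0,"wz":0,"gripper":8.54},{"x":3.43,"y":2.66,"z":0.46,"wx":0,"wy":0,"wz":0,"gripper":8.54},{"x":3.43,"y":2.66,"z":0.46,"wx":0,"wy":0,"wz":0,"gripper":8.54},{"x":3.43,"y":2.66,"z":0.46,"wx":0,"wy":0,"wz":0,"gripper":8.54},{"x":3.43,"y":2.66,"z":0.46,"wx":0,"wy":0,"wz":0,"gripper":8.54},{"x":3.43,"y":2.66,"z":0.46,"wx":0,"wy":0,"wz":0,"gripper":8.54},{"x":3.43,"y":2.66,"z":0.46,"wx":0,"wy":0,"wz":0,"gripper":8.54},{"x":3.43,"y":2.66,"z":0.46,"wx":0,"wy":0,"wz":0,"gripper":8.54},{"x":3.43,"y":2.66,"z":0.46,"wx":0,"wy":0,"wz":0,"gripper":8.54},{"x":3.43,"y":2.66,"z":0.46,"wx":0,"wy":0,"wz":0,"gripper":8.54},{"x":3.43,"y":2.66,"z":0.46,"wx":0,"wy":0,"wz":0,"gripper":8.54},{"x":0,"y":0,"z":0,"wx":0,"wy":0,"wz":0,"gripper":8.54},{"x":0,"y":0,"z":0,"wx":0,"wy":0,"wz":0,"gripper":8.54}])

```text
time_s: 3.1
position: [0.6113, -0.0951, 0.3304]
tool_rot: [[0.939, -0.345, -0.001], [-0.345, -0.939, 0.001], [-0.001, -0.0, -1.0]]
ft_force: [-0.8, 0.5, -0.4]
grip_width: 0.0855
```

```bash
python3 -c "
from h import *
plan(.611,-.094,.33,-20.1)
w=grab('wrist')
cv2.imwrite('pics/w2.png',w['color']); print(campos(w), proj(w,[[.611,-.094,.018]]))"
```

```text
wz -0.0013  x -0.06 y -0.09 z 0.04 | t 3.1 yaw -20.18 tilt -0.0013 0.0007 pos [ 0.6113 -0.0951  0.3304] f [-0.8  0.5 -0.4] w 0.0855 tips 0.1734
[ 0.63811543 -0.01954855  0.29934146] [[253.44713114 179.38875429]]
```

View pics/w2.png

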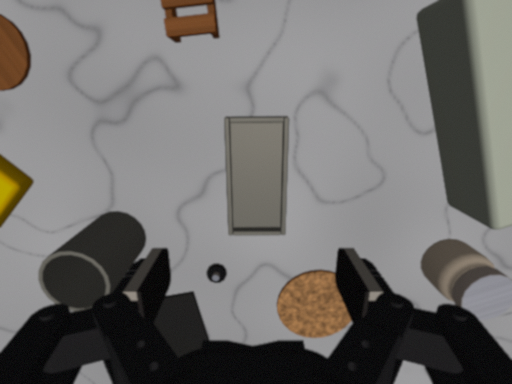

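```bash
python3 -c "
from h import *
w=grab('wrist')
for th in (18,25,35):
  k=seg(w,(257,176),76,th); print(rect(w,k,.018), k.min(0),k.max(0))
plan(.611,-.094,.171,-20.1)"
```

```text
(array([613.5, -93.7]), array([ 64.3, 127.3]), 70.1) [223.5625 113.8125] [289.8125 235.6875]
(array([613.7, -94.1]), array([ 63. , 125.7]), 70.0) [223.9375 115.0625] [289.4375 235.3125]
(array([613.7, -94.2]), array([ 61.9, 124.7]), 70.0) [224.5625 115.6875] [288.9375 234.9375]
wz 0.0008  x 0.03 y 0.03 z 16.02 | t 3.2 yaw -20.05 tilt -0.0004 0.0003 pos [ 0.6109 -0.0936  0.3312] f [-0.1 -0.3  0.1] w 0.0852 tips 0.1734
```

Emit:
step_arm(increments=[{"x":0.25,"y":0,"z":4,"wx":0,"wy":0,"wz":0,"gripper":8.54},{"x":0,"y":0,"z":4,"wx":0,"wy":0,"wz":0,"gripper":8.54},{"x":0,"y":0,"z":4,"wx":0,"wy":0,"wz":0,"gripper":8.54},{"x":0,"y":0,"z":2,"wx":0,"wy":0,"wz":0,"gripper":8.54},{"x":0,"y":0,"z":1.9,"wx":0,"wy":0,"wz":0,"gripper":8.54},{"x":0,"y":0,"z":0,"wx":0,"wy":0,"wz":0,"gripper":8.54}])

```text
time_s: 3.8
position: [0.6128, -0.0939, 0.1703]
tool_rot: [[0.94, -0.342, -0.004], [-0.342, -0.94, 0.002], [-0.004, -0.0, -1.0]]
ft_force: [0.2, -0.0, 0.3]
grip_width: 0.0854
```

Emit:
step_arm(increments=[{"x":0,"y":0,"z":0,"wx":0,"wy":0,"wz":0,"gripper":5.5},{"x":0,"y":0,"z":0,"wx":0,"wy":0,"wz":0,"gripper":5.5},{"x":0,"y":0,"z":0,"wx":0,"wy":0,"wz":0,"gripper":5.5},{"x":0,"y":0,"z":0,"wx":0,"wy":0,"wz":0,"gripper":5.5},{"x":0,"y":0,"z":0,"wx":0,"wy":0,"wz":0,"gripper":5.5},{"x":0,"y":0,"z":0,"wx":0,"wy":0,"wz":0,"gripper":5.5}], newtons=50)

```text
time_s: 4.4
position: [0.6139, -0.095, 0.1742]
tool_rot: [[0.939, -0.343, 0.003], [-0.343, -0.939, -0.001], [0.003, -0.0, -1.0]]
ft_force: [-0.4, 1.9, 6.4]
grip_width: 0.0606
```

Emit:
step_arm(increments=[{"x":0,"y":0,"z":-1,"wx":0,"wy":0,"wz":0,"gripper":5.5},{"x":0,"y":0,"z":-3,"wx":0,"wy":0,"wz":0,"gripper":5.5},{"x":0,"y":0,"z":-4,"wx":0,"wy":0,"wz":0,"gripper":5.5},{"x":0,"y":0,"z":0,"wx":0,"wy":0,"wz":0,"gripper":5.5}])

```text
time_s: 4.8
position: [0.6143, -0.0954, 0.2583]
tool_rot: [[0.939, -0.343, 0.01], [-0.343, -0.939, -0.004], [0.01, -0.0, -1.0]]
ft_force: [1.4, -0.5, -2.7]
grip_width: 0.0607
```

```bash
python3 -c "
from h import *
w=grab('wrist','w3.png')
plan(.436,-.272,.25,-8.2)"
```

```text
wz -0.2076  x -15.07 y 20.03 z 0.54 | t 4.8 yaw -20.09 tilt 0.0056 -0.0021 pos [ 0.6137 -0.0953  0.2554] f [-0.7  0.1 -3.5] w 0.0604 tips 0.1734
```

View pics/w3.png

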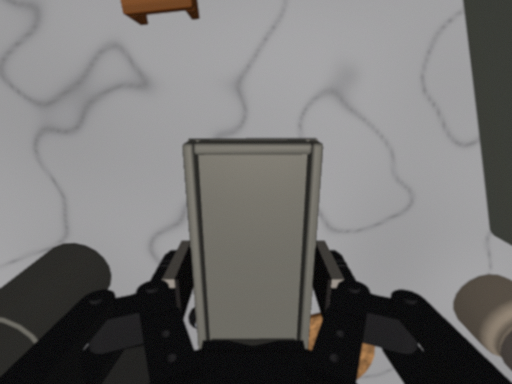

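```bash
python3 -c "
from h import *
b=grab('scene')
g=lambda x,y:(x*.64,y*.64)
for th in (22,32):
  print(rect(b,seg(b,g(227,407),50,th),.006),rect(b,seg(b,g(349,468),36,th),.006))
plan(.436,-.273,.26,-8.2)"
```

```text
(array([ 437.8, -274. ]), array([ 98.5, 154.5]), 81.9) (array([ 628.8, -278.4]), array([101.1, 102.7]), -29.4)
(array([ 438. , -274.2]), array([ 97.1, 153.4]), 81.8) (array([ 629.3, -278.4]), array([ 99. , 102.6]), -55.3)
wz -0.2077  x -15.02 y 20.13 z -0.67 | t 4.9 yaw -20.10 tilt 0.0018 -0.0007 pos [ 0.6133 -0.0952  0.2533] f [-0.7 -0.1 -2.1] w 0.0606 tips 0.1734
```

Emit:
step_arm(increments=[{"x":0,"y":0,"z":-2,"wx":0,"wy":0,"wz":-0.104,"gripper":5.5},{"x":0,"y":0,"z":-2,"wx":0,"wy":0,"wz":-0.104,"gripper":5.5},{"x":-1.44,"y":2.02,"z":0,"wx":0,"wy":0,"wz":0,"gripper":5.5},{"x":-2.4,"y":3.24,"z":0,"wx":0,"wy":0,"wz":0,"gripper":5.5},{"x":-2.4,"y":3.24,"z":0,"wx":0,"wy":0,"wz":0,"gripper":5.5},{"x":-2.4,"y":3.24,"z":0,"wx":0,"wy":0,"wz":0,"gripper":5.5},{"x":-2.4,"y":3.24,"z":0,"wx":0,"wy":0,"wz":0,"gripper":5.5},{"x":-2.4,"y":3.24,"z":0,"wx":0,"wy":0,"wz":0,"gripper":5.5},{"x":-1.44,"y":2.0,"z":0,"wx":0,"wy":0,"wz":0,"gripper":5.5},{"x":0,"y":0,"z":0,"wx":0,"wy":0,"wz":0,"gripper":5.5},{"x":0,"y":0,"z":0,"wx":0,"wy":0,"wz":0,"gripper":5.5}])

```text
time_s: 6.0
position: [0.4372, -0.2743, 0.2914]
tool_rot: [[0.99, -0.144, -0.001], [-0.144, -0.99, 0.002], [-0.001, -0.001, -1.0]]
ft_force: [0.1, -0.5, -2.1]
grip_width: 0.0608
```

```bash
python3 -c "
from h import *
import time
for i in range(3): 
  grab('top'); plan(.4373,-.2741,.190,-8.2)"
```

```text
wz 0.0003  x -0.03 y 0.03 z 10.15 | t 6.0 yaw -8.18 tilt -0.0009 0.0012 pos [ 0.4377 -0.2739  0.2915] f [ 0.  -0.3 -1.7] w 0.0606 tips 0.1734
wz 0.0011  x -0.05 y 0.06 z 10.16 | t 6.1 yaw -8.14 tilt -0.0007 0.0010 pos [ 0.4379 -0.2736  0.2916] f [ 0.1 -1.3 -2.3] w 0.0607 tips 0.1734
wz 0.0016  x -0.06 y 0.07 z 10.17 | t 6.2 yaw -8.11 tilt -0.0005 0.0007 pos [ 0.438  -0.2735  0.2917] f [ 0.5  0.6 -2.8] w 0.0606 tips 0.1734
```

Emit:
step_arm(increments=[{"x":0,"y":0,"z":3.5,"wx":0,"wy":0,"wz":0,"gripper":5.5},{"x":0,"y":0,"z":3.5,"wx":0,"wy":0,"wz":0,"gripper":5.5},{"x":0,"y":0,"z":2,"wx":0,"wy":0,"wz":0,"gripper":5.5},{"x":0,"y":0,"z":1,"wx":0,"wy":0,"wz":0,"gripper":5.5},{"x":0,"y":0,"z":0.4,"wx":0,"wy":0,"wz":0,"gripper":5.5},{"x":0,"y":0,"z":0.3,"wx":0,"wy":0,"wz":0,"gripper":5.5},{"x":0,"y":0,"z":0.2,"wx":0,"wy":0,"wz":0,"gripper":5.5},{"x":0,"y":0,"z":0.1,"wx":0,"wy":0,"wz":0,"gripper":5.5},{"x":0,"y":0,"z":0,"wx":0,"wy":0,"wz":0,"gripper":5.5}])

```text
time_s: 7.05
position: [0.4376, -0.2743, 0.1825]
tool_rot: [[0.99, -0.142, 0.001], [-0.142, -0.99, -0.001], [0.001, 0.001, -1.0]]
ft_force: [0.1, -0.0, -1.6]
grip_width: 0.0607
```

Emit:
step_arm(increments=[{"x":0,"y":0,"z":0.1,"wx":0,"wy":0,"wz":0,"gripper":5.5},{"x":0,"y":0,"z":0.1,"wx":0,"wy":0,"wz":0,"gripper":5.5},{"x":0,"y":0,"z":0,"wx":0,"wy":0,"wz":0,"gripper":5.5}])

```text
time_s: 7.35
position: [0.4375, -0.2743, 0.1802]
tool_rot: [[0.99, -0.142, 0.0], [-0.142, -0.99, -0.0], [0.0, 0.0, -1.0]]
ft_force: [-0.4, 0.4, -0.3]
grip_width: 0.0604
```

Emit:
step_arm(increments=[{"x":0,"y":0,"z":0.1,"wx":0,"wy":0,"wz":0,"gripper":5.5},{"x":0,"y":0,"z":0,"wx":0,"wy":0,"wz":0,"gripper":5.5}])

```text
time_s: 7.55
position: [0.4375, -0.2742, 0.1801]
tool_rot: [[0.99, -0.142, 0.001], [-0.142, -0.99, -0.001], [0.001, 0.001, -1.0]]
ft_force: [-2.9, 2.1, 10.2]
grip_width: 0.0607
```

Emit:
step_arm(increments=[{"x":0,"y":0,"z":0,"wx":0,"wy":0,"wz":0,"gripper":8.54},{"x":0,"y":0,"z":0,"wx":0,"wy":0,"wz":0,"gripper":8.54},{"x":0,"y":0,"z":0,"wx":0,"wy":0,"wz":0,"gripper":8.54},{"x":0,"y":0,"z":0,"wx":0,"wy":0,"wz":0,"gripper":8.54},{"x":0,"y":0,"z":-1.5,"wx":0,"wy":0,"wz":0,"gripper":8.54},{"x":0,"y":0,"z":-4,"wx":0,"wy":0,"wz":0,"gripper":8.54},{"x":0,"y":0,"z":-4,"wx":0,"wy":0,"wz":0,"gripper":8.54},{"x":0,"y":0,"z":-4.5,"wx":0,"wy":0,"wz":0,"gripper":8.54},{"x":0,"y":0,"z":0,"wx":0,"wy":0,"wz":0,"gripper":8.54},{"x":0,"y":0,"z":0,"wx":0,"wy":0,"wz":0,"gripper":8.54}])

```text
time_s: 8.55
position: [0.4374, -0.2741, 0.3196]
tool_rot: [[0.99, -0.142, 0.001], [-0.142, -0.99, -0.001], [0.001, 0.001, -1.0]]
ft_force: [-0.8, 0.3, -0.6]
grip_width: 0.0856
```

```bash
python3 -c "
from h import *
w=grab('wrist','w4.png')
print(proj(w,[[.4375,-.273,.024]]))
plan(.6176,.0934,.32,-14.7)"
```

```text
[[253.42141277 183.82188758]]
wz 0.1137  x 8.11 y -40.12 z -0.15 | t 8.6 yaw -8.18 tilt -0.0007 0.0007 pos [ 0.4373 -0.2741  0.3185] f [-0.8 -0.9 -0.2] w 0.0852 tips 0.1734
```

View pics/w4.png

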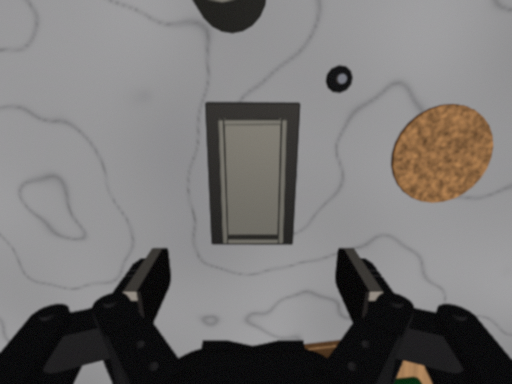

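```bash
python3 -c "
from h import *
w=grab('wrist')
G=cv2.cvtColor(w['color'],cv2.COLOR_BGR2GRAY)
cv2.imwrite('pics/w5.png',cv2.resize(w['color'][90:255,195:310],None,fx=5,fy=3.6,interpolation=cv2.INTER_CUBIC))
print('mat',ray(w,[(207,103),(300,103),(293,244),(212,244)],.006)[:,:2].round(4))
print(rect(w,seg(w,(253,175),84,40),.006))
b=cv2.GaussianBlur(G,(3,3),0)
print('col253',[(r,int(b[r,245:262].mean())) for r in list(range(98,126))+list(range(228,250))])
print('row180',[(c,int(b[170:190,c].mean())) for c in list(range(202,232))+list(range(276,304))])
print(proj(w,[[.4375,-.273,.006]]))
"
```

```text
mat [[ 0.4045 -0.1935]
 [ 0.4902 -0.2059]
 [ 0.4692 -0.3512]
 [ 0.3818 -0.3387]]
(array([ 436. , -272.6]), array([ 90.2, 149.6]), 81.7)
col253 [(98, 146), (99, 146), (100, 145), (101, 134), (102, 109), (103, 77), (104, 56), (105, 51), (106, 52), (107, 52), (108, 53), (109, 53), (110, 52), (111, 52), (112, 52), (113, 52), (114, 52), (115, 52), (116, 51), (117, 51), (118, 52), (119, 62), (120, 80), (121, 99), (122, 112), (123, 112), (124, 107), (125, 105), (228, 106), (229, 106), (230, 106), (231, 106), (232, 106), (233, 104), (234, 96), (235, 78), (236, 58), (237, 44), (238, 42), (239, 52), (240, 73), (241, 93), (242, 102), (243, 97), (244, 91), (245, 101), (246, 123), (247, 140), (248, 145), (249, 146)]
row180 [(202, 141), (203, 141), (204, 141), (205, 142), (206, 141), (207, 134), (208, 115), (209, 84), (210, 56), (211, 44), (212, 42), (213, 43), (214, 43), (215, 43), (216, 43), (217, 43), (218, 43), (219, 46), (220, 59), (221, 81), (222, 99), (223, 108), (224, 105), (225, 92), (226, 84), (227, 92), (228, 105), (229, 112), (230, 113), (231, 113), (276, 115), (277, 114), (278, 108), (279, 94), (280, 81), (281, 85), (282, 99), (283, 106), (284, 103), (285, 88), (286, 67), (287, 51), (288, 45), (289, 45), (290, 45), (291, 45), (292, 45), (293, 45), (294, 44), (295, 50), (296, 70), (297, 102), (298, 129), (299, 142), (300, 146), (301, 147), (302, 147), (303, 147)]
[[254.09727366 179.51953488]]
```

View pics/w5.png

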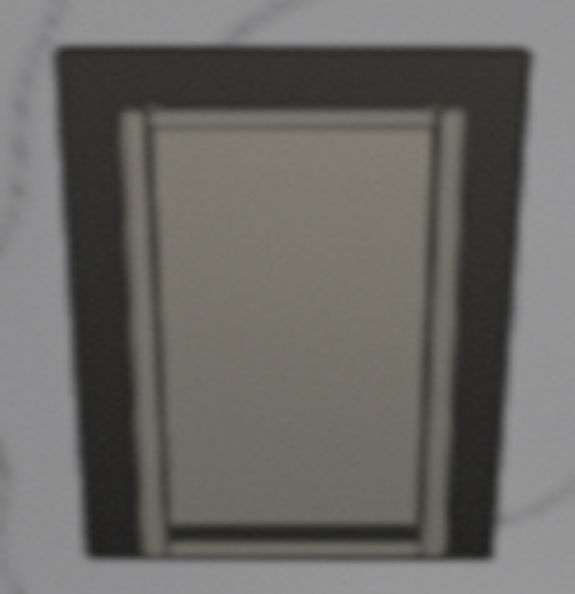

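```bash
python3 -c "
from h import *
w=grab('wrist')
e=ray(w,[(253,120),(252,243.7),(220.8,180),(285.6,180)],.024)[:,:2]
X=np.array([.99,-.142]);Y=np.array([.142,.99])
m=np.array([.436,-.2726])
print(((e-m)@Y*1000)[:2],((e-m)@X*1000)[2:])
f=ray(w,[(253,102.6),(252,246),(208.9,180),(296.6,180)],.006)[:,:2]
print(((f-m)@Y*1000)[:2],((f-m)@X*1000)[2:])
"
```

```text
[ 59.9094164  -62.52239085] [-30.27785996  30.92114635]
[ 74.34169633 -75.01932888] [-44.4088739   44.09780219]
```

Emit:
step_arm(increments=[{"x":0,"y":0,"z":0,"wx":0,"wy":0,"wz":0.1137,"gripper":8.54},{"x":0.9,"y":-4.46,"z":0,"wx":0,"wy":0,"wz":0,"gripper":8.54},{"x":0.9,"y":-4.46,"z":0,"wx":0,"wy":0,"wz":0,"gripper":8.54},{"x":0.9,"y":-4.46,"z":0,"wx":0,"wy":0,"wz":0,"gripper":8.54},{"x":0.9,"y":-4.46,"z":0,"wx":0,"wy":0,"wz":0,"gripper":8.54},{"x":0.9,"y":-4.46,"z":0,"wx":0,"wy":0,"wz":0,"gripper":8.54},{"x":0.9,"y":-4.46,"z":0,"wx":0,"wy":0,"wz":0,"gripper":8.54},{"x":0.9,"y":-4.46,"z":0,"wx":0,"wy":0,"wz":0,"gripper":8.54},{"x":0.9,"y":-4.46,"z":0,"wx":0,"wy":0,"wz":0,"gripper":8.54},{"x":0.9,"y":-4.46,"z":0,"wx":0,"wy":0,"wz":0,"gripper":8.54},{"x":0,"y":0,"z":0,"wx":0,"wy":0,"wz":0,"gripper":8.54},{"x":0,"y":0,"z":0,"wx":0,"wy":0,"wz":0,"gripper":8.54}])

```text
time_s: 9.9
position: [0.6177, 0.0942, 0.3174]
tool_rot: [[0.968, -0.252, -0.003], [-0.252, -0.968, -0.0], [-0.003, 0.001, -1.0]]
ft_force: [-0.5, -0.2, -0.1]
grip_width: 0.0856
```

```bash
python3 -c "
from h import *
w=grab('wrist')
u=proj(w,[[.6176,.0934,.03]])[0]; print(u)
v=w['color'].copy()
for th in (25,35):
  k=seg(w,u,74,th); print(rect(w,k,.03))
  cv2.polylines(v,[k.round().astype(int)],True,(0,255,0),1)
cv2.imwrite('pics/w6.png',v)
plan(.6176,.0934,.185,-14.7)"
```

```text
[254.70709297 188.21776972]
(array([619.9,  95.7]), array([ 43.6, 103.7]), 75.2)
(array([619.8,  95.8]), array([ 42.5, 102.9]), 75.2)
wz 0.0002  x -0.00 y -0.02 z 13.28 | t 9.9 yaw -14.69 tilt -0.0025 -0.0002 pos [0.6176 0.0932 0.3178] f [-0.8 -0.8  0.6] w 0.0853 tips 0.1734
```

View pics/w6.png

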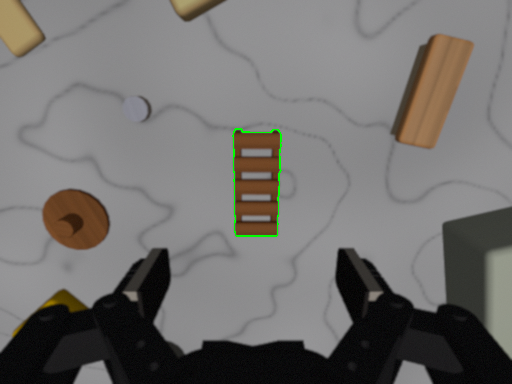

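Emit:
step_arm(increments=[{"x":0.14,"y":-0.15,"z":4,"wx":0,"wy":0,"wz":-0.002,"gripper":8.54},{"x":0,"y":0,"z":4,"wx":0,"wy":0,"wz":0,"gripper":8.54},{"x":0,"y":0,"z":3,"wx":0,"wy":0,"wz":0,"gripper":8.54},{"x":0,"y":0,"z":1.8,"wx":0,"wy":0,"wz":0,"gripper":8.54},{"x":0,"y":0,"z":0,"wx":0,"wy":0,"wz":0,"gripper":8.54},{"x":0,"y":0,"z":0,"wx":0,"wy":0,"wz":0,"gripper":3.5},{"x":0,"y":0,"z":0,"wx":0,"wy":0,"wz":0,"gripper":3.5},{"x":0,"y":0,"z":0,"wx":0,"wy":0,"wz":0,"gripper":3.5},{"x":0,"y":0,"z":0,"wx":0,"wy":0,"wz":0,"gripper":3.5},{"x":0,"y":0,"z":0,"wx":0,"wy":0,"wz":0,"gripper":3.5},{"x":0,"y":0,"z":0,"wx":0,"wy":0,"wz":0,"gripper":3.5},{"x":0,"y":0,"z":0,"wx":0,"wy":0,"wz":0,"gripper":3.5}], newtons=35)

```text
time_s: 11.15
position: [0.6196, 0.0944, 0.1927]
tool_rot: [[0.968, -0.252, 0.002], [-0.252, -0.968, -0.0], [0.002, -0.0, -1.0]]
ft_force: [-1.5, -1.5, 6.1]
grip_width: 0.0403
```

Emit:
step_arm(increments=[{"x":0,"y":0,"z":-2,"wx":0,"wy":0,"wz":0,"gripper":3.5},{"x":0,"y":0,"z":-4,"wx":0,"wy":0,"wz":0,"gripper":3.5},{"x":0,"y":0,"z":-4,"wx":0,"wy":0,"wz":0,"gripper":3.5},{"x":0,"y":0,"z":-2,"wx":0,"wy":0,"wz":0,"gripper":3.5},{"x":0,"y":0,"z":0,"wx":0,"wy":0,"wz":0,"gripper":3.5},{"x":0,"y":0,"z":0,"wx":0,"wy":0,"wz":0,"gripper":3.5}])

```text
time_s: 11.75
position: [0.6191, 0.0946, 0.3106]
tool_rot: [[0.968, -0.252, -0.001], [-0.252, -0.968, 0.0], [-0.001, 0.0, -1.0]]
ft_force: [0.4, 0.7, -0.8]
grip_width: 0.0405
```

```bash
python3 -c "
from h import *
plan(.436,-.274,.29,-8.2)
w=grab('wrist')
u=proj(w,[[.619,.094,.3090-.16]])[0]; print(u)
cv2.imwrite('pics/w7.png',w['color'])"
```

```text
wz -0.1113  x -12.86 y 39.10 z 2.06 | t 11.8 yaw -14.58 tilt -0.0005 0.0000 pos [0.6191 0.0946 0.3106] f [ 0.4  0.7 -0.8] w 0.0405 tips 0.1734
[254.82708858 261.38920443]
```

View pics/w7.png

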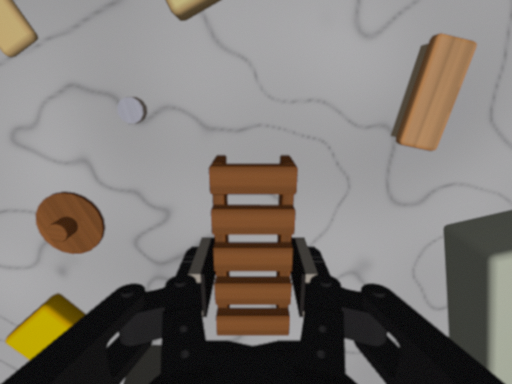

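Emit:
step_arm(increments=[{"x":0,"y":0,"z":0,"wx":0,"wy":0,"wz":-0.1113,"gripper":3.5},{"x":-0.71,"y":2.17,"z":0,"wx":0,"wy":0,"wz":0,"gripper":3.5},{"x":-1.43,"y":4.345,"z":0,"wx":0,"wy":0,"wz":0,"gripper":3.5},{"x":-1.43,"y":4.345,"z":0,"wx":0,"wy":0,"wz":0,"gripper":3.5},{"x":-1.43,"y":4.345,"z":0,"wx":0,"wy":0,"wz":0,"gripper":3.5},{"x":-1.43,"y":4.345,"z":0,"wx":0,"wy":0,"wz":0,"gripper":3.5},{"x":-1.43,"y":4.345,"z":0,"wx":0,"wy":0,"wz":0,"gripper":3.5},{"x":-1.43,"y":4.345,"z":0,"wx":0,"wy":0,"wz":0,"gripper":3.5},{"x":-1.43,"y":4.345,"z":0,"wx":0,"wy":0,"wz":0,"gripper":3.5},{"x":-1.43,"y":4.345,"z":0,"wx":0,"wy":0,"wz":0,"gripper":3.5},{"x":-0.71,"y":2.17,"z":0,"wx":0,"wy":0,"wz":0,"gripper":3.5},{"x":0,"y":0,"z":0,"wx":0,"wy":0,"wz":0,"gripper":3.5},{"x":0,"y":0,"z":0,"wx":0,"wy":0,"wz":0,"gripper":3.5},{"x":0,"y":0,"z":0,"wx":0,"wy":0,"wz":0,"gripper":3.5}])

```text
time_s: 13.2
position: [0.4367, -0.2732, 0.3105]
tool_rot: [[0.99, -0.142, -0.001], [-0.142, -0.99, 0.001], [-0.001, -0.001, -1.0]]
ft_force: [-0.6, 0.8, -1.3]
grip_width: 0.0405
```

```bash
python3 -c "
from h import *
for i in range(3): grab('top'); plan(.436,-.274,.221,-8.2)"
```

```text
wz 0.0014  x -0.06 y 0.10 z 8.97 | t 13.2 yaw -8.12 tilt -0.0007 0.0008 pos [ 0.4368 -0.2731  0.3107] f [-0.1  0.4 -0.7] w 0.0411 tips 0.1734
wz 0.0016  x -0.06 y 0.10 z 8.98 | t 13.3 yaw -8.11 tilt -0.0004 0.0006 pos [ 0.4368 -0.2731  0.3108] f [-1.1 -0.1 -0.4] w 0.0407 tips 0.1734
wz 0.0015  x -0.06 y 0.09 z 8.99 | t 13.3 yaw -8.11 tilt -0.0003 0.0004 pos [ 0.4367 -0.2732  0.3109] f [-0.3 -1.  -0.6] w 0.0408 tips 0.1734
```

Emit:
step_arm(increments=[{"x":-0.06,"y":0.09,"z":3,"wx":0,"wy":0,"wz":0.0015,"gripper":3.5},{"x":0,"y":0,"z":3.5,"wx":0,"wy":0,"wz":0,"gripper":3.5},{"x":0,"y":0,"z":2,"wx":0,"wy":0,"wz":0,"gripper":3.5},{"x":0,"y":0,"z":1,"wx":0,"wy":0,"wz":0,"gripper":3.5},{"x":0,"y":0,"z":0.5,"wx":0,"wy":0,"wz":0,"gripper":3.5},{"x":0,"y":0,"z":0.5,"wx":0,"wy":0,"wz":0,"gripper":3.5},{"x":0,"y":0,"z":0.1,"wx":0,"wy":0,"wz":0,"gripper":3.5},{"x":0,"y":0,"z":0,"wx":0,"wy":0,"wz":0,"gripper":3.5}])

```text
time_s: 14.15
position: [0.4357, -0.275, 0.2056]
tool_rot: [[0.99, -0.144, 0.001], [-0.144, -0.99, -0.001], [0.001, 0.001, -1.0]]
ft_force: [-1.0, 0.6, -0.7]
grip_width: 0.0414
```

Emit:
step_arm(increments=[{"x":0,"y":0,"z":0.1,"wx":0,"wy":0,"wz":0,"gripper":3.5},{"x":0,"y":0,"z":0.1,"wx":0,"wy":0,"wz":0,"gripper":3.5},{"x":0,"y":0,"z":0,"wx":0,"wy":0,"wz":0,"gripper":3.5}])

```text
time_s: 14.45
position: [0.4356, -0.275, 0.2036]
tool_rot: [[0.99, -0.144, 0.001], [-0.144, -0.99, -0.001], [0.001, 0.001, -1.0]]
ft_force: [-0.8, 0.4, 4.9]
grip_width: 0.0407
```

Contact; release, rise, and check.

Emit:
step_arm(increments=[{"x":0,"y":0,"z":0.05,"wx":0,"wy":0,"wz":0,"gripper":3.5},{"x":0,"y":0,"z":0,"wx":0,"wy":0,"wz":0,"gripper":6},{"x":0,"y":0,"z":0,"wx":0,"wy":0,"wz":0,"gripper":6},{"x":0,"y":0,"z":0,"wx":0,"wy":0,"wz":0,"gripper":6},{"x":0,"y":0,"z":-1.5,"wx":0,"wy":0,"wz":0,"gripper":8.54},{"x":0,"y":0,"z":-4,"wx":0,"wy":0,"wz":0,"gripper":8.54},{"x":0,"y":0,"z":-4,"wx":0,"wy":0,"wz":0,"gripper":8.54},{"x":0,"y":0,"z":-2.5,"wx":0,"wy":0,"wz":0,"gripper":8.54},{"x":0,"y":0,"z":0,"wx":0,"wy":0,"wz":0,"gripper":8.54},{"x":0,"y":0,"z":0,"wx":0,"wy":0,"wz":0,"gripper":8.54}])

```text
time_s: 15.45
position: [0.4355, -0.2747, 0.3224]
tool_rot: [[0.99, -0.144, 0.0], [-0.144, -0.99, -0.0], [0.0, 0.0, -1.0]]
ft_force: [0.5, 0.4, 0.6]
grip_width: 0.0854
```

```bash
python3 -c "
from h import *
w=grab('wrist')
cv2.imwrite('pics/w8.png',cv2.resize(w['color'][80:290,180:330],None,fx=4,fy=2.8,interpolation=cv2.INTER_CUBIC))
h=cv2.cvtColor(w['color'],cv2.COLOR_BGR2HSV)
m=cv2.inRange(h,(3,70,30),(25,255,255)); m[:, :180]=0; m[:,330:]=0
n,l,s,c=cv2.connectedComponentsWithStats(m); print(s[1:],) 
pts=cv2.findNonZero((m>0).astype(np.uint8)).reshape(-1,2)
print(rect(w,pts,.041))
print(rect(w,seg(w,proj(w,[[.436,-.274,.006]])[0],92,40),.006))
plan(.612,.291,.33,11.8)"
```

```text
[[ 229  132   49  108 4101]
 [ 303  340   27   18  313]]
(array([ 444.9, -353.9]), array([ 66.7, 268.7]), -82.4)
(array([ 436. , -272.6]), array([ 90.2, 149.4]), 81.7)
wz -0.3507  x 28.85 y -51.77 z -0.83 | t 15.5 yaw -8.29 tilt -0.0012 0.0012 pos [ 0.4354 -0.2747  0.3217] f [ 0.3  0.7 -0.5] w 0.0858 tips 0.1734
```

View pics/w8.png

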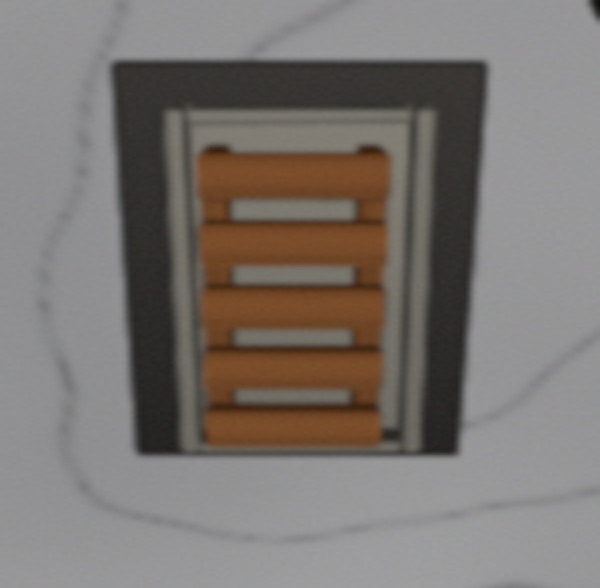

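Emit:
step_arm(increments=[{"x":0,"y":0,"z":-0.3,"wx":0,"wy":0,"wz":-0.1169,"gripper":8.54},{"x":0,"y":0,"z":-0.3,"wx":0,"wy":0,"wz":-0.1169,"gripper":8.54},{"x":0,"y":0,"z":-0.2,"wx":0,"wy":0,"wz":-0.1169,"gripper":8.54},{"x":2.06,"y":-3.7,"z":0,"wx":0,"wy":0,"wz":0,"gripper":8.54},{"x":2.06,"y":-3.7,"z":0,"wx":0,"wy":0,"wz":0,"gripper":8.54},{"x":2.06,"y":-3.7,"z":0,"wx":0,"wy":0,"wz":0,"gripper":8.54},{"x":2.06,"y":-3.7,"z":0,"wx":0,"wy":0,"wz":0,"gripper":8.54},{"x":2.06,"y":-3.7,"z":0,"wx":0,"wy":0,"wz":0,"gripper":8.54},{"x":2.06,"y":-3.7,"z":0,"wx":0,"wy":0,"wz":0,"gripper":8.54},{"x":2.06,"y":-3.7,"z":0,"wx":0,"wy":0,"wz":0,"gripper":8.54},{"x":2.06,"y":-3.7,"z":0,"wx":0,"wy":0,"wz":0,"gripper":8.54},{"x":2.06,"y":-3.7,"z":0,"wx":0,"wy":0,"wz":0,"gripper":8.54},{"x":2.06,"y":-3.7,"z":0,"wx":0,"wy":0,"wz":0,"gripper":8.54},{"x":2.06,"y":-3.7,"z":0,"wx":0,"wy":0,"wz":0,"gripper":8.54},{"x":2.06,"y":-3.7,"z":0,"wx":0,"wy":0,"wz":0,"gripper":8.54},{"x":2.06,"y":-3.7,"z":0,"wx":0,"wy":0,"wz":0,"gripper":8.54},{"x":2.06,"y":-3.7,"z":0,"wx":0,"wy":0,"wz":0,"gripper":8.54},{"x":0,"y":0,"z":0,"wx":0,"wy":0,"wz":0,"gripper":8.54},{"x":0,"y":0,"z":0,"wx":0,"wy":0,"wz":0,"gripper":8.54}])

```text
time_s: 17.4
position: [0.6119, 0.2918, 0.3283]
tool_rot: [[0.979, 0.206, -0.003], [0.206, -0.979, -0.001], [-0.003, 0.0, -1.0]]
ft_force: [0.6, 0.2, -0.4]
grip_width: 0.0855
```

```bash
python3 -c "
from h import *
a=grab('top')
h=cv2.cvtColor(a['color'],cv2.COLOR_BGR2HSV)
w=grab('wrist')
u=proj(w,[[.612,.291,.018]])[0]; print(u)
v=w['color'].copy()
k=seg(w,u,70,14); print(rect(w,k,.014),rect(w,k,.02))
cv2.polylines(v,[k.round().astype(int)],True,(0,0,255),1)
cv2.imwrite('pics/w9.png',v)
plan(.612,.291,.175,11.8)"
```

```text
[254.94982487 180.96303829]
(array([604.4, 297.2]), array([ 61. , 106.4]), -79.8) (array([604.2, 298.7]), array([ 59.7, 104.2]), -79.8)
wz -0.0008  x 0.02 y -0.07 z 15.45 | t 17.5 yaw 11.76 tilt -0.0020 -0.0008 pos [0.612  0.2903 0.3295] f [0.2 0.3 0. ] w 0.0853 tips 0.1734
```

View pics/w9.png

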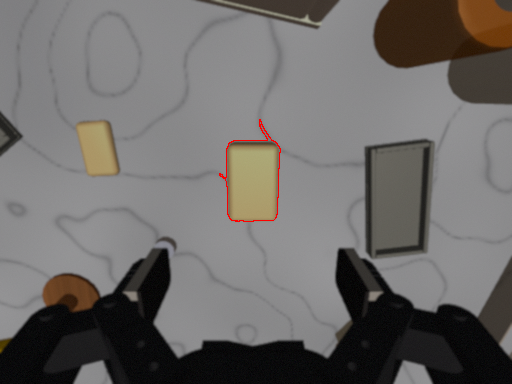

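```bash
python3 -c "
from h import *
w=grab('wrist')
lab=cv2.cvtColor(w['color'],cv2.COLOR_BGR2LAB)
m=((lab[:,:,2]>140)*255).astype(np.uint8); m=cv2.morphologyEx(m,cv2.MORPH_OPEN,np.ones((5,5)))
n,l,s,c=cv2.connectedComponentsWithStats(m); i=l[181,253]; print(s[i])
p=np.argwhere(l==i)[:,::-1]
for z in (.01,.018,.028): print(rect(w,p,z))
plan(.612,.291,.175,11.8)"
```

```text
[ 228  143   50   77 3735]
(array([610.4, 285.8]), array([50.9, 82.1]), -78.2)
(array([609.9, 288.1]), array([49.5, 79.9]), -78.2)
(array([609.4, 291. ]), array([47.8, 77. ]), -78.2)
wz -0.0012  x 0.02 y -0.09 z 15.50 | t 17.6 yaw 11.73 tilt -0.0013 -0.0006 pos [0.612  0.2901 0.33  ] f [ 0.1 -0.4  0.1] w 0.0852 tips 0.1734
```

Emit:
step_arm(increments=[{"x":-0.24,"y":0.17,"z":4,"wx":0,"wy":0,"wz":0,"gripper":8.54},{"x":0,"y":0,"z":4.5,"wx":0,"wy":0,"wz":0,"gripper":8.54},{"x":0,"y":0,"z":4,"wx":0,"wy":0,"wz":0,"gripper":8.54},{"x":0,"y":0,"z":2.7,"wx":0,"wy":0,"wz":0,"gripper":8.54},{"x":0,"y":0,"z":0,"wx":0,"wy":0,"wz":0,"gripper":8.54},{"x":0,"y":0,"z":0,"wx":0,"wy":0,"wz":0,"gripper":4.3},{"x":0,"y":0,"z":0,"wx":0,"wy":0,"wz":0,"gripper":4.3},{"x":0,"y":0,"z":0,"wx":0,"wy":0,"wz":0,"gripper":4.3},{"x":0,"y":0,"z":0,"wx":0,"wy":0,"wz":0,"gripper":4.3},{"x":0,"y":0,"z":0,"wx":0,"wy":0,"wz":0,"gripper":4.3},{"x":0,"y":0,"z":0,"wx":0,"wy":0,"wz":0,"gripper":4.3},{"x":0,"y":0,"z":0,"wx":0,"wy":0,"wz":0,"gripper":4.3}], newtons=40)

```text
time_s: 18.75
position: [0.6104, 0.289, 0.1811]
tool_rot: [[0.979, 0.205, 0.004], [0.205, -0.979, 0.001], [0.004, 0.0, -1.0]]
ft_force: [0.2, -1.1, 6.3]
grip_width: 0.0491
```

Emit:
step_arm(increments=[{"x":0,"y":0,"z":-2,"wx":0,"wy":0,"wz":0,"gripper":4.3},{"x":0,"y":0,"z":-4,"wx":0,"wy":0,"wz":0,"gripper":4.3},{"x":0,"y":0,"z":-4,"wx":0,"wy":0,"wz":0,"gripper":4.3},{"x":0,"y":0,"z":-4,"wx":0,"wy":0,"wz":0,"gripper":4.3},{"x":0,"y":0,"z":0,"wx":0,"wy":0,"wz":0,"gripper":4.3},{"x":0,"y":0,"z":0,"wx":0,"wy":0,"wz":0,"gripper":4.3}])

```text
time_s: 19.35
position: [0.6096, 0.2889, 0.3201]
tool_rot: [[0.979, 0.205, 0.002], [0.205, -0.979, 0.001], [0.003, -0.0, -1.0]]
ft_force: [-0.8, -0.3, -2.2]
grip_width: 0.0492
```

```bash
python3 -c "
from h import *
a=grab('top')
u=proj(a,[[.436,-.274,.041]])[0]; x,y=u.astype(int)
h=cv2.cvtColor(a['color'],cv2.COLOR_BGR2LAB)[y-30:y+30,x-40:x+40]
m=((h[:,:,2]>138)*255).astype(np.uint8)
n,l,s,c=cv2.connectedComponentsWithStats(cv2.morphologyEx(m,cv2.MORPH_CLOSE,np.ones((5,5)))); i=1+s[1:,4].argmax(); print(u,s[i]+[x-40,y-30,0,0,0])
print(rect(a,np.argwhere(l==i)[:,::-1]+[x-40,y-30],.041), ray(a,seg(a,u,40,22).mean(0),.006))
print(rect(a,seg(a,u,42,22),.006))
plan(.436,-.274,.31,-8.2)"
```

```text
[358.24970095 225.75713587] [338 216  41  21 660]
(array([ 434.6, -274.1]), array([ 42.2, 100.3]), 82.2) [[ 0.43558941 -0.27242981  0.006     ]]
(array([ 436.2, -272.1]), array([ 93.4, 153.8]), 81.7)
wz 0.3492  x -9.16 y 58.19 z 0.85 | t 19.4 yaw 11.81 tilt -0.0004 -0.0001 pos [0.6096 0.2889 0.3185] f [-0.5  0.2 -2.1] w 0.0495 tips 0.1734
```

Emit:
step_arm(increments=[{"x":0,"y":0,"z":0,"wx":0,"wy":0,"wz":0.1164,"gripper":4.3},{"x":0,"y":0,"z":0,"wx":0,"wy":0,"wz":0.1164,"gripper":4.3},{"x":0,"y":0,"z":0,"wx":0,"wy":0,"wz":0.1164,"gripper":4.3},{"x":-0.356,"y":2.237,"z":0,"wx":0,"wy":0,"wz":0,"gripper":4.3},{"x":-0.712,"y":4.474,"z":0,"wx":0,"wy":0,"wz":0,"gripper":4.3},{"x":-0.712,"y":4.474,"z":0,"wx":0,"wy":0,"wz":0,"gripper":4.3},{"x":-0.712,"y":4.474,"z":0,"wx":0,"wy":0,"wz":0,"gripper":4.3},{"x":-0.712,"y":4.474,"z":0,"wx":0,"wy":0,"wz":0,"gripper":4.3},{"x":-0.712,"y":4.474,"z":0,"wx":0,"wy":0,"wz":0,"gripper":4.3},{"x":-0.712,"y":4.474,"z":0,"wx":0,"wy":0,"wz":0,"gripper":4.3},{"x":-0.712,"y":4.474,"z":0,"wx":0,"wy":0,"wz":0,"gripper":4.3},{"x":-0.712,"y":4.474,"z":0,"wx":0,"wy":0,"wz":0,"gripper":4.3},{"x":-0.712,"y":4.474,"z":0,"wx":0,"wy":0,"wz":0,"gripper":4.3},{"x":-0.712,"y":4.474,"z":0,"wx":0,"wy":0,"wz":0,"gripper":4.3},{"x":-0.712,"y":4.474,"z":0,"wx":0,"wy":0,"wz":0,"gripper":4.3},{"x":-0.712,"y":4.474,"z":0,"wx":0,"wy":0,"wz":0,"gripper":4.3},{"x":-0.356,"y":2.237,"z":0,"wx":0,"wy":0,"wz":0,"gripper":4.3},{"x":0,"y":0,"z":0,"wx":0,"wy":0,"wz":0,"gripper":4.3},{"x":0,"y":0,"z":0,"wx":0,"wy":0,"wz":0,"gripper":4.3}])

```text
time_s: 21.3
position: [0.4351, -0.2733, 0.3176]
tool_rot: [[0.99, -0.144, -0.002], [-0.144, -0.99, 0.002], [-0.002, -0.002, -1.0]]
ft_force: [-0.4, 1.0, -1.1]
grip_width: 0.0493
```

```bash
python3 -c "
from h import *
for i in range(3): grab('top'); plan(.435,-.2736,.225,-8.1)"
```

```text
wz -0.0016  x -0.02 y 0.09 z 9.29 | t 21.4 yaw -8.19 tilt -0.0012 0.0016 pos [ 0.4353 -0.2728  0.3179] f [-0.4  0.6 -1.1] w 0.0492 tips 0.1734
wz -0.0008  x -0.04 y 0.12 z 9.31 | t 21.4 yaw -8.14 tilt -0.0009 0.0012 pos [ 0.4355 -0.2724  0.3181] f [-0.8  1.4 -0.3] w 0.0492 tips 0.1734
wz -0.0004  x -0.04 y 0.13 z 9.33 | t 21.4 yaw -8.12 tilt -0.0006 0.0009 pos [ 0.4356 -0.2724  0.3183] f [ 0.8  0.3 -0.7] w 0.0488 tips 0.1734
```

Emit:
step_arm(increments=[{"x":-0.04,"y":0.1,"z":3,"wx":0,"wy":0,"wz":0,"gripper":4.3},{"x":0,"y":0,"z":3.5,"wx":0,"wy":0,"wz":0,"gripper":4.3},{"x":0,"y":0,"z":1.8,"wx":0,"wy":0,"wz":0,"gripper":4.3},{"x":0,"y":0,"z":0.7,"wx":0,"wy":0,"wz":0,"gripper":4.3},{"x":0,"y":0,"z":0.4,"wx":0,"wy":0,"wz":0,"gripper":4.3},{"x":0,"y":0,"z":0.1,"wx":0,"wy":0,"wz":0,"gripper":4.3},{"x":0,"y":0,"z":0,"wx":0,"wy":0,"wz":0,"gripper":4.3}])

```text
time_s: 22.15
position: [0.435, -0.2743, 0.2244]
tool_rot: [[0.99, -0.142, 0.001], [-0.142, -0.99, -0.001], [0.001, 0.001, -1.0]]
ft_force: [0.3, 0.7, -0.8]
grip_width: 0.0491
```

Emit:
step_arm(increments=[{"x":0,"y":0,"z":0.1,"wx":0,"wy":0,"wz":0,"gripper":4.3},{"x":0,"y":0,"z":0.1,"wx":0,"wy":0,"wz":0,"gripper":4.3},{"x":0,"y":0,"z":0,"wx":0,"wy":0,"wz":0,"gripper":4.3}])

```text
time_s: 22.45
position: [0.4349, -0.2745, 0.2221]
tool_rot: [[0.99, -0.143, 0.001], [-0.143, -0.99, -0.001], [0.001, 0.001, -1.0]]
ft_force: [-0.5, 0.4, 3.0]
grip_width: 0.049
```

Emit:
step_arm(increments=[{"x":0,"y":0,"z":0.05,"wx":0,"wy":0,"wz":0,"gripper":4.3},{"x":0,"y":0,"z":0,"wx":0,"wy":0,"wz":0,"gripper":7},{"x":0,"y":0,"z":0,"wx":0,"wy":0,"wz":0,"gripper":7},{"x":0,"y":0,"z":0,"wx":0,"wy":0,"wz":0,"gripper":7},{"x":0,"y":0,"z":-1.5,"wx":0,"wy":0,"wz":0,"gripper":8.54},{"x":0,"y":0,"z":-4,"wx":0,"wy":0,"wz":0,"gripper":8.54},{"x":0,"y":0,"z":-4,"wx":0,"wy":0,"wz":0,"gripper":8.54},{"x":0,"y":0,"z":-2.5,"wx":0,"wy":0,"wz":0,"gripper":8.54},{"x":0,"y":0,"z":0,"wx":0,"wy":0,"wz":0,"gripper":8.54},{"x":0,"y":0,"z":0,"wx":0,"wy":0,"wz":0,"gripper":8.54}])

```text
time_s: 23.45
position: [0.4346, -0.2743, 0.3409]
tool_rot: [[0.99, -0.143, 0.0], [-0.143, -0.99, -0.0], [0.0, 0.0, -1.0]]
ft_force: [-1.6, -0.2, -1.5]
grip_width: 0.0854
```

```bash
python3 -c "
from h import *
w=grab('wrist')
crop=cv2.resize(w['color'][70:290,170:340],(400,520),interpolation=cv2.INTER_CUBIC)
b=grab('scene'); c2=cv2.resize(b['color'][200:340,90:250],(400,520*7//10),interpolation=cv2.INTER_CUBIC)
v=np.zeros((520,800,3),np.uint8); v[:,:400]=crop; v[:364,400:]=c2
cv2.imwrite('pics/w10.png',v)
plan(.4387,-.1045,.34,45)
a=grab('top'); 
u=proj(a,[[.4387,-.1045,.09]])[0]; h=cv2.cvtColor(a['color'],cv2.COLOR_BGR2GRAY)
k=seg(a,u,22,14); print(rect(a,k,.09),rect(a,k,0),cv2.minAreaRect(k.astype(np.float32)))
k2=proj(b,[[.4387,-.1045,.09],[.4387,-.1045,0]]); print(k2)
"
```

```text
wz -0.9286  x 12.29 y -11.72 z -0.01 | t 23.6 yaw -8.21 tilt -0.0017 0.0017 pos [ 0.4347 -0.2743  0.3399] f [0.6 0.1 0.6] w 0.0855 tips 0.1734
(array([ 439.4, -104.5]), array([66.7, 69.4]), -18.5) (array([ 446.7, -112.6]), array([72.8, 75.7]), -18.5) ((292.4333801269531, 224.01400756835938), (28.023426055908203, 28.844255447387695), 16.429302215576172)
[[193.69857614 183.68359264]
 [197.33928601 215.60426012]]
```

View pics/w10.png

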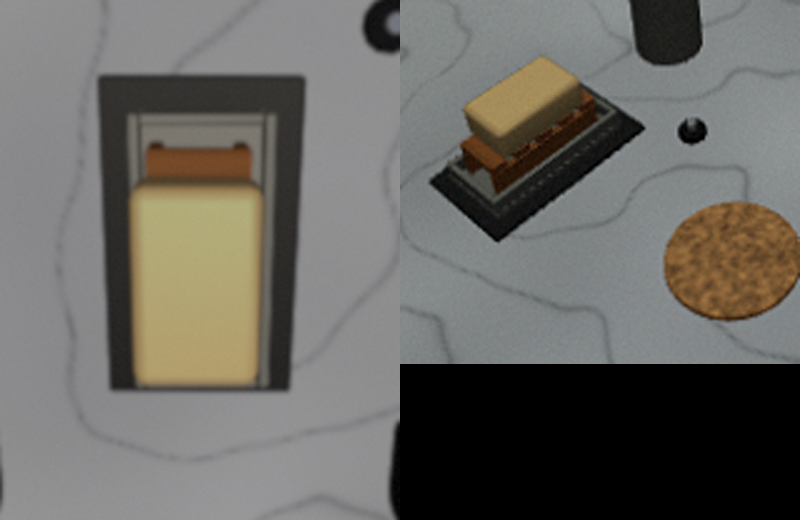

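Emit:
step_arm(increments=[{"x":-0.44,"y":-4.16,"z":0,"wx":0,"wy":0,"wz":0,"gripper":8.54},{"x":-0.44,"y":-4.16,"z":0,"wx":0,"wy":0,"wz":0,"gripper":8.54},{"x":-0.44,"y":-4.16,"z":0,"wx":0,"wy":0,"wz":0,"gripper":8.54},{"x":-0.44,"y":-4.16,"z":0,"wx":0,"wy":0,"wz":0,"gripper":8.54},{"x":0,"y":0,"z":0,"wx":0,"wy":0,"wz":0,"gripper":8.54},{"x":0,"y":0,"z":0,"wx":0,"wy":0,"wz":0,"gripper":8.54}])

```text
time_s: 24.2
position: [0.4412, -0.1068, 0.3406]
tool_rot: [[0.99, -0.141, -0.001], [-0.141, -0.99, 0.0], [-0.001, -0.0, -1.0]]
ft_force: [0.7, -0.2, 0.4]
grip_width: 0.0857
```

```bash
python3 -c "
from h import *
w=grab('wrist')
u=proj(w,[[.441,-.107,.09]])[0]; print(u)
k=seg(w,u,80,22); print(rect(w,k,.09), k.min(0),k.max(0))
th=np.linspace(0,2*np.pi,60)
v=cv2.resize(w['color'],(800,600),interpolation=cv2.INTER_CUBIC)
for r in (.031,.027):
  P=proj(w,np.c_[.441+r*np.cos(th),-.107+r*np.sin(th),0*th+.09]); cv2.polylines(v,[(P*1.5625).astype(int)],True,(0,255,0),1)
cv2.imwrite('pics/w11.png',v)
plan(.441,-.107,.215,-8.2)"
```

```text
[254.12710002 201.77394007]
(array([ 444.5, -102.1]), array([62.1, 74.7]), 60.4) [216.8125 145.5625] [293.3125 236.9375]
wz 0.0002  x -0.04 y -0.05 z 12.56 | t 24.2 yaw -8.19 tilt -0.0008 0.0001 pos [ 0.4413 -0.1076  0.3406] f [-0.4  0.5  0.6] w 0.0856 tips 0.1734
```

View pics/w11.png

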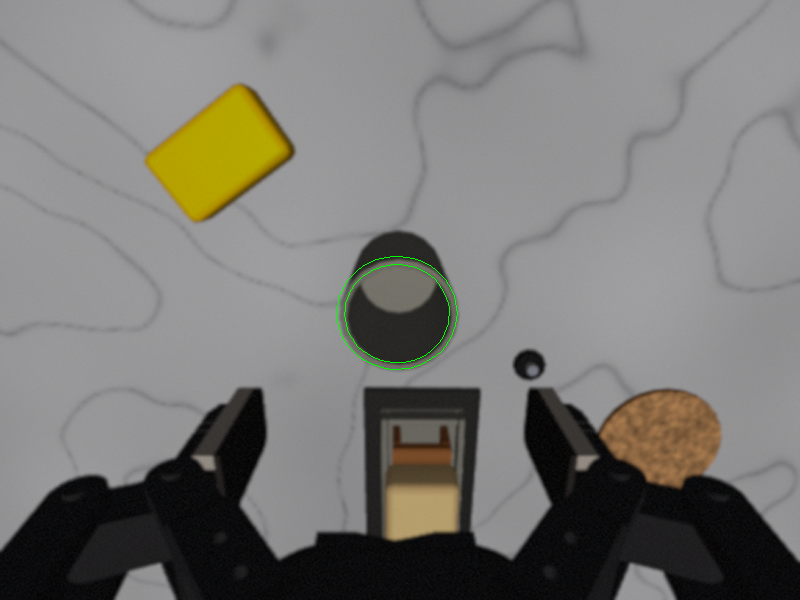

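Emit:
step_arm(increments=[{"x":-0.02,"y":-0.03,"z":3,"wx":0,"wy":0,"wz":0,"gripper":8.54},{"x":0,"y":0,"z":3.5,"wx":0,"wy":0,"wz":0,"gripper":8.54},{"x":0,"y":0,"z":3.5,"wx":0,"wy":0,"wz":0,"gripper":8.54},{"x":0,"y":0,"z":2.5,"wx":0,"wy":0,"wz":0,"gripper":8.54},{"x":0,"y":0,"z":0,"wx":0,"wy":0,"wz":0,"gripper":8.54},{"x":0,"y":0,"z":0,"wx":0,"wy":0,"wz":0,"gripper":5.5},{"x":0,"y":0,"z":0,"wx":0,"wy":0,"wz":0,"gripper":5.5},{"x":0,"y":0,"z":0,"wx":0,"wy":0,"wz":0,"gripper":5.5},{"x":0,"y":0,"z":0,"wx":0,"wy":0,"wz":0,"gripper":5.5},{"x":0,"y":0,"z":0,"wx":0,"wy":0,"wz":0,"gripper":5.5},{"x":0,"y":0,"z":0,"wx":0,"wy":0,"wz":0,"gripper":5.5}], newtons=45)

```text
time_s: 25.35
position: [0.4413, -0.1073, 0.2175]
tool_rot: [[0.99, -0.142, 0.003], [-0.142, -0.99, -0.002], [0.003, 0.002, -1.0]]
ft_force: [-0.9, -2.1, 7.6]
grip_width: 0.0622
```

Emit:
step_arm(increments=[{"x":0,"y":0,"z":-1,"wx":0,"wy":0,"wz":0,"gripper":5.5},{"x":0,"y":0,"z":-3,"wx":0,"wy":0,"wz":0,"gripper":5.5},{"x":0,"y":0,"z":-3,"wx":0,"wy":0,"wz":0,"gripper":5.5},{"x":0,"y":0,"z":-1,"wx":0,"wy":0,"wz":0,"gripper":5.5},{"x":0,"y":0,"z":0,"wx":0,"wy":0,"wz":0,"gripper":5.5},{"x":0,"y":0,"z":0,"wx":0,"wy":0,"wz":0,"gripper":5.5}])

```text
time_s: 25.95
position: [0.4407, -0.1067, 0.2954]
tool_rot: [[0.99, -0.143, -0.001], [-0.143, -0.99, 0.001], [-0.001, -0.0, -1.0]]
ft_force: [0.0, -0.0, -1.8]
grip_width: 0.0622
```

```bash
python3 -c "
from h import *
plan(.628,-.276,.30,-8.2)
w=grab('wrist')
lab=cv2.cvtColor(w['color'],cv2.COLOR_BGR2LAB); 
print(proj(w,[[.628,-.276,.006]]))
"
```

```text
wz -0.0001  x 20.96 y 14.09 z -0.46 | t 25.9 yaw -8.21 tilt -0.0011 0.0006 pos [ 0.4407 -0.1067  0.2954] f [ 0.  -0.  -1.8] w 0.0622 tips 0.1734
[[445.36741849 310.11708914]]
```

Emit:
step_arm(increments=[{"x":0,"y":0,"z":-1.5,"wx":0,"wy":0,"wz":0,"gripper":5.5},{"x":0,"y":0,"z":-1.5,"wx":0,"wy":0,"wz":0,"gripper":5.5},{"x":1.15,"y":1.89,"z":0,"wx":0,"wy":0,"wz":0,"gripper":5.5},{"x":2.29,"y":3.79,"z":0,"wx":0,"wy":0,"wz":0,"gripper":5.5},{"x":2.29,"y":3.79,"z":0,"wx":0,"wy":0,"wz":0,"gripper":5.5},{"x":2.29,"y":3.79,"z":0,"wx":0,"wy":0,"wz":0,"gripper":5.5},{"x":1.15,"y":1.89,"z":0,"wx":0,"wy":0,"wz":0,"gripper":5.5},{"x":0,"y":0,"z":0,"wx":0,"wy":0,"wz":0,"gripper":5.5},{"x":0,"y":0,"z":0,"wx":0,"wy":0,"wz":0,"gripper":5.5}])

```text
time_s: 26.9
position: [0.51, -0.2699, 0.3244]
tool_rot: [[0.99, -0.143, -0.003], [-0.143, -0.99, 0.002], [-0.003, -0.002, -1.0]]
ft_force: [-0.3, 1.0, -1.3]
grip_width: 0.062
```

```bash
python3 -c "
from h import *
w=grab('wrist','w12.png')
u=proj(w,[[.628,-.276,.006]])[0]; print(u)
lab=cv2.cvtColor(w['color'],cv2.COLOR_BGR2LAB); m=((lab[:,:,2]>140)*255).astype(np.uint8)
m=cv2.morphologyEx(m,cv2.MORPH_CLOSE,np.ones((5,5)))
n,l,s,c=cv2.connectedComponentsWithStats(m); i=l[int(u[1]),int(u[0])]; print(s[i])
P=np.argwhere(l==i)[:,::-1]; print(rect(w,P,.006), cv2.minEnclosingCircle((ray(w,P,.006)[:,:2]*1000).astype(np.float32)))
plan(.628,-.276,.33,-8.2)
"
```

```text
[370.02780945 169.16104022]
[ 321  120   98   95 7152]
(array([ 626.7, -276.1]), array([97.7, 98.2]), -48.4) ((626.8773803710938, -276.0281982421875), 49.5875244140625)
wz 0.0001  x 11.79 y -1.03 z -0.51 | t 26.9 yaw -8.19 tilt -0.0021 0.0020 pos [ 0.5099 -0.2693  0.3249] f [-0.8  1.2 -1.6] w 0.0618 tips 0.1734
```

Emit:
step_arm(increments=[{"x":1.9,"y":-0.17,"z":0,"wx":0,"wy":0,"wz":0,"gripper":5.5},{"x":3.9,"y":-0.34,"z":0,"wx":0,"wy":0,"wz":0,"gripper":5.5},{"x":3.9,"y":-0.34,"z":0,"wx":0,"wy":0,"wz":0,"gripper":5.5},{"x":1.99,"y":-0.18,"z":0,"wx":0,"wy":0,"wz":0,"gripper":5.5},{"x":0,"y":0,"z":0,"wx":0,"wy":0,"wz":0,"gripper":5.5},{"x":0,"y":0,"z":0,"wx":0,"wy":0,"wz":0,"gripper":5.5},{"x":0,"y":0,"z":0,"wx":0,"wy":0,"wz":0,"gripper":5.5}])

```text
time_s: 27.65
position: [0.6266, -0.2759, 0.3262]
tool_rot: [[0.99, -0.143, -0.001], [-0.143, -0.99, 0.0], [-0.001, -0.0, -1.0]]
ft_force: [0.3, 0.8, -2.0]
grip_width: 0.0624
```

```bash
python3 -c "
from h import *
for i in range(3): grab('top'); plan(.627,-.276,.225,-8.2)"
```

```text
wz -0.0002  x 0.04 y -0.02 z 10.14 | t 27.7 yaw -8.21 tilt -0.0004 0.0001 pos [ 0.6266 -0.2761  0.3264] f [ 0.4  0.4 -1.6] w 0.0620 tips 0.1734
wz -0.0004  x 0.04 y -0.03 z 10.15 | t 27.8 yaw -8.22 tilt -0.0002 0.0001 pos [ 0.6266 -0.2762  0.3265] f [ 0.3 -0.  -1.4] w 0.0620 tips 0.1734
wz -0.0005  x 0.03 y -0.04 z 10.15 | t 27.8 yaw -8.23 tilt 0.0001 -0.0001 pos [ 0.6267 -0.2764  0.3265] f [ 0.7 -0.  -1.4] w 0.0616 tips 0.1734
```

Emit:
step_arm(increments=[{"x":0.03,"y":-0.03,"z":3,"wx":0,"wy":0,"wz":0,"gripper":5.5},{"x":0,"y":0,"z":3.5,"wx":0,"wy":0,"wz":0,"gripper":5.5},{"x":0,"y":0,"z":2,"wx":0,"wy":0,"wz":0,"gripper":5.5},{"x":0,"y":0,"z":1,"wx":0,"wy":0,"wz":0,"gripper":5.5},{"x":0,"y":0,"z":0.5,"wx":0,"wy":0,"wz":0,"gripper":5.5},{"x":0,"y":0,"z":0.1,"wx":0,"wy":0,"wz":0,"gripper":5.5},{"x":0,"y":0,"z":0,"wx":0,"wy":0,"wz":0,"gripper":5.5}])

```text
time_s: 28.5
position: [0.6278, -0.2763, 0.2263]
tool_rot: [[0.99, -0.143, 0.002], [-0.143, -0.99, -0.001], [0.002, 0.001, -1.0]]
ft_force: [0.8, -0.5, -3.1]
grip_width: 0.0622
```

Emit:
step_arm(increments=[{"x":0,"y":0,"z":0.1,"wx":0,"wy":0,"wz":0,"gripper":5.5},{"x":0,"y":0,"z":0.1,"wx":0,"wy":0,"wz":0,"gripper":5.5},{"x":0,"y":0,"z":0,"wx":0,"wy":0,"wz":0,"gripper":5.5}])

```text
time_s: 28.8
position: [0.6277, -0.2762, 0.2236]
tool_rot: [[0.99, -0.143, 0.001], [-0.143, -0.99, -0.001], [0.001, 0.0, -1.0]]
ft_force: [0.2, 0.3, 0.1]
grip_width: 0.0621
```

Emit:
step_arm(increments=[{"x":0,"y":0,"z":0.1,"wx":0,"wy":0,"wz":0,"gripper":5.5},{"x":0,"y":0,"z":0,"wx":0,"wy":0,"wz":0,"gripper":5.5}])

```text
time_s: 29.0
position: [0.6277, -0.2762, 0.2235]
tool_rot: [[0.99, -0.143, 0.001], [-0.143, -0.99, -0.001], [0.001, 0.001, -1.0]]
ft_force: [-1.7, 1.2, 5.8]
grip_width: 0.062
```

Seated. Open, rise slowly.

Emit:
step_arm(increments=[{"x":0,"y":0,"z":0,"wx":0,"wy":0,"wz":0,"gripper":8.54},{"x":0,"y":0,"z":0,"wx":0,"wy":0,"wz":0,"gripper":8.54},{"x":0,"y":0,"z":0,"wx":0,"wy":0,"wz":0,"gripper":8.54},{"x":0,"y":0,"z":0,"wx":0,"wy":0,"wz":0,"gripper":8.54},{"x":0,"y":0,"z":-2,"wx":0,"wy":0,"wz":0,"gripper":8.54},{"x":0,"y":0,"z":-4,"wx":0,"wy":0,"wz":0,"gripper":8.54},{"x":0,"y":0,"z":-4,"wx":0,"wy":0,"wz":0,"gripper":8.54},{"x":0,"y":0,"z":-3,"wx":0,"wy":0,"wz":0,"gripper":8.54},{"x":0,"y":0,"z":0,"wx":0,"wy":0,"wz":0,"gripper":8.54},{"x":0,"y":0,"z":0,"wx":0,"wy":0,"wz":0,"gripper":8.54}])

```text
time_s: 30.0
position: [0.6275, -0.2761, 0.3522]
tool_rot: [[0.99, -0.143, 0.0], [-0.143, -0.99, -0.0], [0.001, 0.0, -1.0]]
ft_force: [0.3, 0.1, -1.1]
grip_width: 0.0855
```

```bash
python3 -c "
from h import *
w=grab('wrist')
v=cv2.resize(w['color'],None,fx=1.5625,fy=1.5625,interpolation=cv2.INTER_CUBIC)
th=np.linspace(0,2*np.pi,60)
for r,z,c in ((.031,.096,(0,255,0)),(.027,.096,(0,255,0)),(.05,.006,(255,0,0))):
  P=proj(w,np.c_[.6277+r*np.cos(th) if r<.04 else .627+r*np.cos(th),-.276+r*np.sin(th),0*th+z]); cv2.polylines(v,[(P*1.5625).astype(int)],True,c,1)
x,y=(proj(w,[[.627,-.276,.04]])[0]*1.5625).astype(int)
crop=cv2.resize(v[max(0,y-170):y+170,x-170:x+170],(590,590))
cv2.imwrite('pics/w13.png',crop)
k=seg(w,proj(w,[[.6277,-.276,.096]])[0],84,22)
plan(.4285,.101,.33,-8.2)"
```

```text
wz -0.0001  x -25.08 y -34.48 z 2.11 | t 30.1 yaw -8.20 tilt -0.0014 0.0009 pos [ 0.6275 -0.2761  0.3511] f [-0.3 -0.4 -0.5] w 0.0851 tips 0.1734
```

View pics/w13.png

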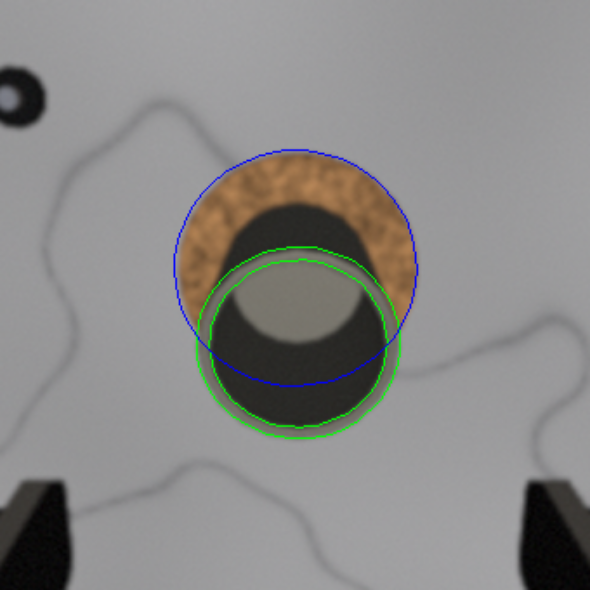

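Emit:
step_arm(increments=[{"x":-2.51,"y":-3.45,"z":0,"wx":0,"wy":0,"wz":0,"gripper":8.54},{"x":-2.51,"y":-3.45,"z":0,"wx":0,"wy":0,"wz":0,"gripper":8.54},{"x":-2.51,"y":-3.45,"z":0,"wx":0,"wy":0,"wz":0,"gripper":8.54},{"x":-2.51,"y":-3.45,"z":0.3,"wx":0,"wy":0,"wz":0,"gripper":8.54},{"x":-2.51,"y":-3.45,"z":0.3,"wx":0,"wy":0,"wz":0,"gripper":8.54},{"x":-2.51,"y":-3.45,"z":0.3,"wx":0,"wy":0,"wz":0,"gripper":8.54},{"x":-2.51,"y":-3.45,"z":0.3,"wx":0,"wy":0,"wz":0,"gripper":8.54},{"x":-2.51,"y":-3.45,"z":0.3,"wx":0,"wy":0,"wz":0,"gripper":8.54},{"x":-2.51,"y":-3.45,"z":0.3,"wx":0,"wy":0,"wz":0,"gripper":8.54},{"x":-2.51,"y":-3.45,"z":0.3,"wx":0,"wy":0,"wz":0,"gripper":8.54},{"x":0,"y":0,"z":0,"wx":0,"wy":0,"wz":0,"gripper":8.54},{"x":0,"y":0,"z":0,"wx":0,"wy":0,"wz":0,"gripper":8.54}])

```text
time_s: 31.25
position: [0.4281, 0.1017, 0.3304]
tool_rot: [[0.99, -0.141, -0.002], [-0.141, -0.99, -0.0], [-0.002, 0.0, -1.0]]
ft_force: [-0.1, -0.4, 0.3]
grip_width: 0.0856
```

```bash
python3 -c "
from h import *
w=grab('wrist')
u=proj(w,[[.4285,.101,.014]])[0]; print(u)
lab=cv2.cvtColor(w['color'],cv2.COLOR_BGR2LAB); m=((lab[:,:,2]>140)*255).astype(np.uint8)
m=cv2.morphologyEx(m,cv2.MORPH_CLOSE,np.ones((5,5)))
n,l,s,c=cv2.connectedComponentsWithStats(m); i=l[int(u[1]),int(u[0])]; print(s[i])
P=np.argwhere(l==i)[:,::-1]; print(rect(w,P,.012), cv2.minEnclosingCircle((ray(w,P,.012)[:,:2]*1000).astype(np.float32)))
a=grab('top'); k=seg(a,proj(a,[[.4285,.101,.014]])[0],23); print(rect(a,k,.012))
plan(.4285,.101,.191,-8.2)
"
```

```text
[254.79544    179.80402167]
[ 222  148   64   62 3120]
(array([427.1, 100.9]), array([65.2, 65.3]), -8.1) ((427.10089111328125, 100.99837493896484), 33.23649978637695)
(array([432.2,  74. ]), array([ 29. , 120.1]), -4.3)
wz -0.0007  x -0.04 y -0.04 z 13.96 | t 31.4 yaw -8.24 tilt -0.0008 -0.0001 pos [0.4289 0.1006 0.3306] f [0.1 0.7 0.3] w 0.0855 tips 0.1734
```

Emit:
step_arm(increments=[{"x":-0.18,"y":-0.01,"z":4,"wx":0,"wy":0,"wz":0,"gripper":8.54},{"x":0,"y":0,"z":4,"wx":0,"wy":0,"wz":0,"gripper":6},{"x":0,"y":0,"z":3.5,"wx":0,"wy":0,"wz":0,"gripper":6},{"x":0,"y":0,"z":2,"wx":0,"wy":0,"wz":0,"gripper":4},{"x":0,"y":0,"z":0,"wx":0,"wy":0,"wz":0,"gripper":3},{"x":0,"y":0,"z":0,"wx":0,"wy":0,"wz":0,"gripper":3},{"x":0,"y":0,"z":0,"wx":0,"wy":0,"wz":0,"gripper":3},{"x":0,"y":0,"z":0,"wx":0,"wy":0,"wz":0,"gripper":3}], newtons=30)

```text
time_s: 32.15
position: [0.427, 0.1014, 0.1971]
tool_rot: [[0.99, -0.143, 0.002], [-0.143, -0.99, -0.0], [0.002, -0.0, -1.0]]
ft_force: [0.3, -0.2, 0.8]
grip_width: 0.0298
```

Emit:
step_arm(increments=[{"x":0,"y":0,"z":0,"wx":0,"wy":0,"wz":0,"gripper":1.4},{"x":0,"y":0,"z":0,"wx":0,"wy":0,"wz":0,"gripper":1.4},{"x":0,"y":0,"z":0,"wx":0,"wy":0,"wz":0,"gripper":1.4},{"x":0,"y":0,"z":0,"wx":0,"wy":0,"wz":0,"gripper":1.4}])

```text
time_s: 32.55
position: [0.4268, 0.1015, 0.1971]
tool_rot: [[0.99, -0.143, 0.002], [-0.143, -0.99, -0.0], [0.002, -0.0, -1.0]]
ft_force: [-0.3, -1.4, 7.5]
grip_width: 0.0181
```

Emit:
step_arm(increments=[{"x":0,"y":0,"z":-2,"wx":0,"wy":0,"wz":0,"gripper":1.4},{"x":0,"y":0,"z":-4,"wx":0,"wy":0,"wz":0,"gripper":1.4},{"x":0,"y":0,"z":-4,"wx":0,"wy":0,"wz":0,"gripper":1.4},{"x":0,"y":0,"z":-4,"wx":0,"wy":0,"wz":0,"gripper":1.4},{"x":0,"y":0,"z":-1,"wx":0,"wy":0,"wz":0,"gripper":1.4},{"x":0,"y":0,"z":0,"wx":0,"wy":0,"wz":0,"gripper":1.4},{"x":0,"y":0,"z":0,"wx":0,"wy":0,"wz":0,"gripper":1.4}])

```text
time_s: 33.25
position: [0.4263, 0.1015, 0.345]
tool_rot: [[0.99, -0.143, -0.002], [-0.143, -0.99, 0.0], [-0.002, 0.0, -1.0]]
ft_force: [0.2, 0.0, -1.2]
grip_width: 0.0178
```

```bash
python3 -c "
from h import *
plan(.6277,-.276,.345,-8.2)
w=grab('wrist'); z=env.observe()['position'][2]-.197+.012
lab=cv2.cvtColor(w['color'],cv2.COLOR_BGR2LAB); m=((lab[:,:,2]>140)*255).astype(np.uint8)
n,l,s,c=cv2.connectedComponentsWithStats(cv2.morphologyEx(m,cv2.MORPH_CLOSE,np.ones((5,5)))); i=1+s[1:,4].argmax(); print(s[i],c[i],proj(w,[[.427,.101,z]]))
P=np.argwhere(l==i)[:,::-1]; print(rect(w,P,z))
"
```

```text
wz -0.0001  x 25.32 y 34.49 z 0.00 | t 33.2 yaw -8.20 tilt -0.0020 0.0001 pos [0.4263 0.1015 0.345 ] f [ 0.2  0.  -1.2] w 0.0178 tips 0.1734
[ 164  186  146  104 7857] [245.24818633 234.4757541 ] [[256.36429696 239.71084848]]
(array([417.9,  93.2]), array([66.8, 88.4]), 50.3)
```

Emit:
step_arm(increments=[{"x":1.26,"y":1.72,"z":0,"wx":0,"wy":0,"wz":0,"gripper":1.4},{"x":2.53,"y":3.445,"z":0,"wx":0,"wy":0,"wz":0,"gripper":1.4},{"x":2.53,"y":3.445,"z":0,"wx":0,"wy":0,"wz":0,"gripper":1.4},{"x":2.53,"y":3.445,"z":0,"wx":0,"wy":0,"wz":0,"gripper":1.4},{"x":2.53,"y":3.445,"z":0,"wx":0,"wy":0,"wz":0,"gripper":1.4},{"x":2.53,"y":3.445,"z":0,"wx":0,"wy":0,"wz":0,"gripper":1.4},{"x":2.53,"y":3.445,"z":0,"wx":0,"wy":0,"wz":0,"gripper":1.4},{"x":2.53,"y":3.445,"z":0,"wx":0,"wy":0,"wz":0,"gripper":1.4},{"x":2.53,"y":3.445,"z":0,"wx":0,"wy":0,"wz":0,"gripper":1.4},{"x":2.53,"y":3.445,"z":0,"wx":0,"wy":0,"wz":0,"gripper":1.4},{"x":1.27,"y":1.72,"z":0,"wx":0,"wy":0,"wz":0,"gripper":1.4},{"x":0,"y":0,"z":0,"wx":0,"wy":0,"wz":0,"gripper":1.4},{"x":0,"y":0,"z":0,"wx":0,"wy":0,"wz":0,"gripper":1.4},{"x":0,"y":0,"z":0,"wx":0,"wy":0,"wz":0,"gripper":1.4}])

```text
time_s: 34.7
position: [0.6278, -0.2746, 0.3453]
tool_rot: [[0.99, -0.142, -0.002], [-0.142, -0.99, 0.001], [-0.002, -0.001, -1.0]]
ft_force: [0.3, 0.1, -0.8]
grip_width: 0.0181
```

```bash
python3 -c "
from h import *
for i in range(4): grab('top'); plan(.6277,-.2757,.298,-8.2)"
```

```text
wz 0.0009  x 0.01 y 0.12 z 4.78 | t 34.8 yaw -8.15 tilt -0.0009 0.0007 pos [ 0.6278 -0.2745  0.3458] f [-0.5 -0.1 -1.1] w 0.0182 tips 0.1734
wz 0.0009  x 0.01 y 0.12 z 4.81 | t 34.8 yaw -8.15 tilt -0.0005 0.0004 pos [ 0.6278 -0.2745  0.3461] f [-0.2 -0.3 -0.4] w 0.0181 tips 0.1734
wz 0.0008  x 0.01 y 0.11 z 4.83 | t 34.9 yaw -8.15 tilt -0.0001 0.0001 pos [ 0.6278 -0.2746  0.3463] f [ 0.   0.3 -0.7] w 0.0183 tips 0.1734
wz 0.0007  x 0.00 y 0.10 z 4.84 | t 34.9 yaw -8.16 tilt 0.0001 -0.0001 pos [ 0.6278 -0.2747  0.3464] f [ 0.9  0.5 -0.4] w 0.0182 tips 0.1734
```

Emit:
step_arm(increments=[{"x":0,"y":0.09,"z":1.5,"wx":0,"wy":0,"wz":0,"gripper":1.4},{"x":0,"y":0,"z":1.5,"wx":0,"wy":0,"wz":0,"gripper":1.4},{"x":0,"y":0,"z":0.5,"wx":0,"wy":0,"wz":0,"gripper":1.4},{"x":0,"y":0,"z":0.5,"wx":0,"wy":0,"wz":0,"gripper":1.4},{"x":0,"y":0,"z":0.5,"wx":0,"wy":0,"wz":0,"gripper":1.4},{"x":0,"y":0,"z":0,"wx":0,"wy":0,"wz":0,"gripper":1.4},{"x":0,"y":0,"z":0,"wx":0,"wy":0,"wz":0,"gripper":1.4}])

```text
time_s: 35.6
position: [0.6278, -0.2764, 0.3015]
tool_rot: [[0.99, -0.143, 0.001], [-0.143, -0.99, -0.0], [0.001, 0.0, -1.0]]
ft_force: [0.6, 0.7, -1.0]
grip_width: 0.0183
```

Emit:
step_arm(increments=[{"x":0,"y":0,"z":0.4,"wx":0,"wy":0,"wz":0,"gripper":1.4},{"x":0,"y":0,"z":0.3,"wx":0,"wy":0,"wz":0,"gripper":1.4},{"x":0,"y":0,"z":0.3,"wx":0,"wy":0,"wz":0,"gripper":1.4},{"x":0,"y":0,"z":0.2,"wx":0,"wy":0,"wz":0,"gripper":1.4},{"x":0,"y":0,"z":0,"wx":0,"wy":0,"wz":0,"gripper":1.4}])

```text
time_s: 36.1
position: [0.6278, -0.2764, 0.2887]
tool_rot: [[0.99, -0.143, -0.001], [-0.143, -0.99, 0.0], [-0.001, -0.0, -1.0]]
ft_force: [0.4, 0.1, -1.9]
grip_width: 0.0183
```

Plug is in the mouth without contact; last millimetres.

Emit:
step_arm(increments=[{"x":0,"y":0,"z":0.1,"wx":0,"wy":0,"wz":0,"gripper":1.4},{"x":0,"y":0,"z":0.1,"wx":0,"wy":0,"wz":0,"gripper":1.4},{"x":0,"y":0,"z":0,"wx":0,"wy":0,"wz":0,"gripper":1.4}])

```text
time_s: 36.4
position: [0.6278, -0.2764, 0.287]
tool_rot: [[0.99, -0.143, -0.0], [-0.143, -0.99, 0.0], [-0.0, -0.0, -1.0]]
ft_force: [0.3, -0.6, -1.8]
grip_width: 0.0185
```

Emit:
step_arm(increments=[{"x":0,"y":0,"z":0.1,"wx":0,"wy":0,"wz":0,"gripper":1.4},{"x":0,"y":0,"z":0,"wx":0,"wy":0,"wz":0,"gripper":1.4}])

```text
time_s: 36.6
position: [0.6278, -0.2764, 0.286]
tool_rot: [[0.99, -0.143, -0.0], [-0.143, -0.99, 0.0], [-0.0, -0.0, -1.0]]
ft_force: [0.2, 0.5, -1.3]
grip_width: 0.0179
```

Emit:
step_arm(increments=[{"x":0,"y":0,"z":0.1,"wx":0,"wy":0,"wz":0,"gripper":1.4},{"x":0,"y":0,"z":0,"wx":0,"wy":0,"wz":0,"gripper":1.4}])

```text
time_s: 36.8
position: [0.6278, -0.2764, 0.2853]
tool_rot: [[0.99, -0.143, 0.0], [-0.143, -0.99, -0.0], [0.0, 0.0, -1.0]]
ft_force: [0.5, -0.4, 0.4]
grip_width: 0.0184
```

Emit:
step_arm(increments=[{"x":0,"y":0,"z":0.05,"wx":0,"wy":0,"wz":0,"gripper":1.4},{"x":0,"y":0,"z":0,"wx":0,"wy":0,"wz":0,"gripper":1.4}])

```text
time_s: 37.0
position: [0.6278, -0.2764, 0.2852]
tool_rot: [[0.99, -0.143, 0.001], [-0.143, -0.99, -0.0], [0.001, 0.0, -1.0]]
ft_force: [-1.3, 1.3, 4.4]
grip_width: 0.0181
```

Seated (TCP 0.285 as predicted). Release, rise, retreat toward the robot's left for a clear view.

Emit:
step_arm(increments=[{"x":0,"y":0,"z":0,"wx":0,"wy":0,"wz":0,"gripper":5},{"x":0,"y":0,"z":0,"wx":0,"wy":0,"wz":0,"gripper":5},{"x":0,"y":0,"z":0,"wx":0,"wy":0,"wz":0,"gripper":5},{"x":0,"y":0,"z":0,"wx":0,"wy":0,"wz":0,"gripper":5},{"x":0,"y":0,"z":-2,"wx":0,"wy":0,"wz":0,"gripper":5},{"x":0,"y":0,"z":-4,"wx":0,"wy":0,"wz":0,"gripper":5},{"x":0,"y":0,"z":-3,"wx":0,"wy":0,"wz":0,"gripper":5},{"x":-1.5,"y":-4,"z":0,"wx":0,"wy":0,"wz":0,"gripper":5},{"x":-1.5,"y":-4,"z":0,"wx":0,"wy":0,"wz":0,"gripper":5},{"x":-1.5,"y":-4,"z":0,"wx":0,"wy":0,"wz":0,"gripper":5},{"x":-1.5,"y":-4,"z":0,"wx":0,"wy":0,"wz":0,"gripper":5},{"x":-1.5,"y":-4,"z":0,"wx":0,"wy":0,"wz":0,"gripper":5},{"x":-1.5,"y":-4,"z":0,"wx":0,"wy":0,"wz":0,"gripper":5},{"x":-1.5,"y":-4,"z":0,"wx":0,"wy":0,"wz":0,"gripper":5},{"x":0,"y":0,"z":0,"wx":0,"wy":0,"wz":0,"gripper":5},{"x":0,"y":0,"z":0,"wx":0,"wy":0,"wz":0,"gripper":5}])

```text
time_s: 38.6
position: [0.5637, 0.0164, 0.3748]
tool_rot: [[0.99, -0.141, 0.0], [-0.141, -0.99, -0.0], [0.0, 0.0, -1.0]]
ft_force: [0.1, 0.6, 0.1]
grip_width: 0.0503
```

```bash
python3 -c "
from h import *
a=grab('top');b=grab('scene')
v=np.zeros((600,800,3),np.uint8)
v[:,:400]=cv2.resize(a['color'][120:265,320:417],(400,600),interpolation=cv2.INTER_CUBIC)
v[:,400:]=cv2.resize(b['color'][165:345,95:255],(400,450),interpolation=cv2.INTER_CUBIC)[:600] if False else cv2.resize(b['color'][150:345,95:225],(400,600),interpolation=cv2.INTER_CUBIC)
cv2.imwrite('pics/fin.png',v)
def blob(z,p,t=140):
  lab=cv2.cvtColor(a['color'],cv2.COLOR_BGR2LAB); m=((lab[:,:,2]>t)*255).astype(np.uint8)
  n,l,s,c=cv2.connectedComponentsWithStats(m); u=proj(a,[p])[0].round().astype(int); i=l[u[1],u[0]]
  print(i,s[i],rect(a,np.argwhere(l==i)[:,::-1],z))
blob(.06,[.435,-.2745,.066])
blob(.01,[.4505,.289,.01])
print(env.observe()['time_s'])
"
```

```text
290 [339 215  40  23 728] (array([ 434.9, -269.3]), array([49.1, 98.1]), 81.8)
291 [129 217  22  16 239] (array([450.2, 288. ]), array([31.2, 53.4]), -74.0)
38.7
```

View pics/fin.png

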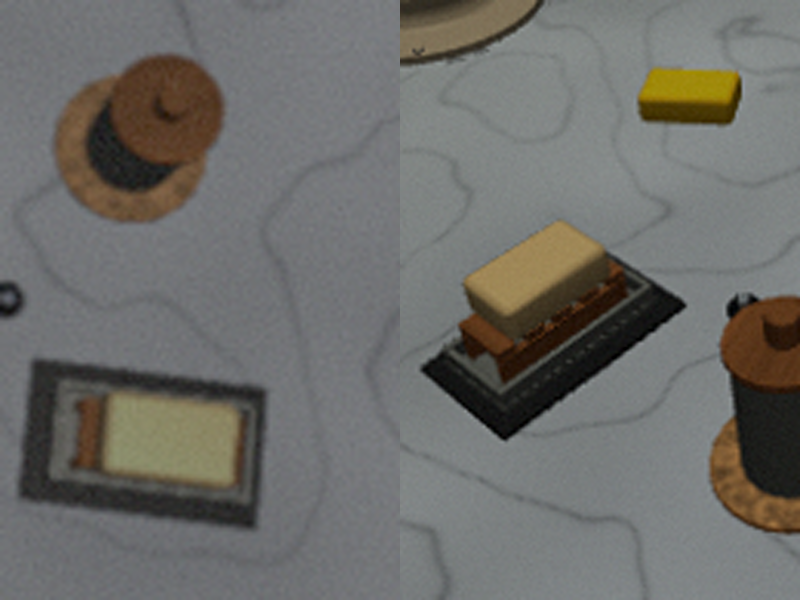

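```bash
python3 -c "
from h import *
a=grab('top');b=grab('scene')
for im,ps in ((a,(.435,-.2745,.069)),(b,(.435,-.2745,.069))):
  g=im['color'][:,:,1]; lab=cv2.cvtColor(im['color'],cv2.COLOR_BGR2LAB)
  hsv=cv2.cvtColor(im['color'],cv2.COLOR_BGR2HSV)
  m=((lab[:,:,2]>136)&(lab[:,:,0]>115)).astype(np.uint8)
  n,l,s,c=cv2.connectedComponentsWithStats(m); u=proj(im,[ps])[0].round().astype(int); i=l[u[1],u[0]]
  p=np.argwhere(l==i)[:,::-1]
  print(u,i,s[i],rect(im,p,.062),rect(im,p,.069))
"
```

```text
[361 225] 336 [346 215  32  22 567] (array([ 434.8, -276.2]), array([45.7, 75.7]), 81.8) (array([ 434.3, -274.4]), array([45.3, 75.2]), 81.8)
[139 235] 58 [116 221  45  31 648] (array([ 428.7, -271. ]), array([48.3, 77.9]), 81.9) (array([ 435.5, -276.1]), array([47.6, 76.7]), 81.9)
```

```bash
python3 -c "
from rig import env
print(env.close_job())"
```

```text
the job is handed in; nothing more can be done
None
```

I laid out the whole washing set in the order asked and handed it in at about 39 s of the 136 s. The hand-in reported no verdict.

| Piece | Last check |
|---|---|
| Dish on the mat | About 1.3 mm off the mat's middle lengthways and 0.3 mm crossways, set down at about 10 N. It looks in line with the mat; I set it down at the mat's measured angle. |
| Rack in the dish | Seated on the dish floor, sitting slightly towards one side wall. |
| Soap on the rack | Flat, within about 1–2 mm of the rack's middle. The two cameras differ by about 2 mm. |
| Tumbler on the coaster | Upright, within about 1 mm of the coaster's middle. |
| Cap on the tumbler | Met resistance at the expected seated height (tool at 0.285 m) and looked level in the last picture. |
| Worn soap | Measured where it was at the start, to about 1 mm. |

- **Forces:** wrist force stayed at about 10 N or below in every reading.
- **Cameras:** the overhead and side views disagreed by 2–3 mm on some starting positions. I used the wrist camera for the dish, rack, soap, tumbler, coaster and cap, and averaged the views for the dish's place on the mat.
- **Not re-measured:** I did not measure the dish and tumbler again after the cap went on. The final picture showed nothing out of place.

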